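# Change the jars at the sample reader and set the purge valve

## Robot

A 6-joint arm with a two-finger parallel gripper is mounted at the origin on the work surface. World frame = base frame: x ahead of the robot, y to its left, z up, the work surface at z = 0. Lengths are in m, angles in degrees, forces in N, time in s.
With the tool pointing down it reaches from about 0.35 to 0.95 m from the base axis. Payload 17.4 kg.
Tool frame: the origin (TCP) lies at the very end of the fingers, on their centre line; the grasp point (between the pads) lies 19 mm behind it; x points along the fingers, z is the direction in which the jaws open and shut, and the axes are right-handed (so a half turn about x gives the same grasp; the last joint's range is limited). The gripper opens to 93 mm and grips with 3 to 60 N. Pads are 15 mm wide; open, the fingers measure 128 mm over their backs; the gripper's body (75 mm by 188 mm) begins 65 mm behind the grasp point.
Start: joints at [-66.967, 6.646, 82.598, -0, 90.757, -2.166], TCP at [0.287, -0.611, 0.219] pointing down, gripper open.
Joint ranges: [-162.19, 162.19], [-47.58, 125.68], [4.15, 143.07], [-65.23, 245.23], [0.69, 171.88], [-170.13, 170.13]. Speed limits (degrees/s): [108.29, 108.29, 127.2, 180, 180, 180].

## Interface

Orientations are given as a 3x3 rotation matrix whose columns are the frame's x, y, z axes.
In Python, from rig import readout, vision, ctrl gives the robot as it stands. The module is installed in compiled form; this text tells all that it offers.
- The arm moves only by the tool move_arm, never from a script. Its argument "moves" is a list of rows, each a list of 5 numbers: the opening in per cent of the stroke, from 0 (shut) to 100 (fully open), then the shift along the tool's x, y, z in m, then the turn about the tool's x in rad. A call has 1 to 10 rows; each row is the pose to reach, as a shift and turn from the pose commanded when the call began, along the tool's axes at that moment; what a row does not reach only later rows make up. A row lasts 1/8 s, in which the tool goes at most 62.5 mm and 10.7 degrees, less where a joint would pass 70% of its speed; a pose out of reach is approached as far as the arm can. A call with a gripper value outside its range is refused whole. The fingers move at their own pace and stop on an object; "squeeze" is the grip in N (left out, the last holds). Time passes only in rows, so rows that repeat a pose let the fingers close. It gives the time, the measured TCP pose, the force and the opening at its end, in the units of the state.
- readout.state(): the state, without advancing time (a new reading comes with each control period).
- vision.get_image(name): name is "scene" or "side" or "wrist"; returns the picture (400x640x3 uint8, blue, green, red); there is no depth.
- vision.camera_info(name): a dict with "fx", "fy", "cx", "cy" (pixels), "dist_coeffs" ([k1, k2, p1, p2, k3] as OpenCV has them; the pictures are not rectified), "R" (3x3) and "t" (3): a world point X has camera coordinates R X + t. Camera axes: x right, y down, z forward; pixel columns grow to the right and rows downward; lengths in m; the calibration is good to about 2 mm. A picture is of the moment at which its call begins: read the wrist's pose just before it. camera_info takes no time and is no camera call; for the wrist camera it gives the pose at the moment of the call.
- ctrl.job_done(): hands the job in, once; it reports no verdict.
The state is a dict: "t": time; "qpos": joint angles; "joint_velocities": joint speeds; "tau": joint torques, N m; "position": TCP position; "orientation": TCP orientation; "wrist_force": force on the tool from outside, world axes, zero at the start; "ft_torque": the same for the moment, N m; "width": finger opening in m.
Only numpy, scipy, OpenCV 4.12 (cv2) and the standard library are available. Lean on these libraries where they do the work, as an engineer would, in place of code of your own. Each camera call takes 0.05 s, during which the arm holds its last target.

## Task

Change the batch at the sample reader. First shut the valve; then, with it shut, stand every finished jar (blue cap) upright in the blue return tray, and stand every new jar (white cap, orange label) upright in the middle of a reader bay of its own with its label squarely facing the reader bar. When all jars are in place, open the valve to 45 degrees (the green mark), let go, and leave the bowls and the wash bottle where they are.

Things in the scene. Friction and masses are not known exactly. Their poses are not given: they have to be found in the camera images.
- dock: reader station, fixed: flat dark mat (115 x 400 x 1 mm; jars on it stand at bench height) with four white round bays in a row and, beyond them (+x), a grey reader bar 400 mm long, 55 deep, 50 high, a dark red window facing each bay. Origin on the bench at the middle of the row; x points from bays to reader, y along the row, z up. The reader face is 62 mm from the bay centres
- bay0 (a point): centre of bay 0, a white disc of 86 mm on the mat (bays are 95 mm apart along the dock's y, bay0 at -142.5 mm to bay3 at +142.5 mm); same axes as the dock
- bay1 (a point): centre of bay 1, a white disc of 86 mm on the mat (bays are 95 mm apart along the dock's y, bay0 at -142.5 mm to bay3 at +142.5 mm); same axes as the dock
- bay2 (a point): centre of bay 2, a white disc of 86 mm on the mat (bays are 95 mm apart along the dock's y, bay0 at -142.5 mm to bay3 at +142.5 mm); same axes as the dock
- bay3 (a point): centre of bay 3, a white disc of 86 mm on the mat (bays are 95 mm apart along the dock's y, bay0 at -142.5 mm to bay3 at +142.5 mm); same axes as the dock
- return_tray: blue open tray, fixed, outside 210 (its x) x 120 (its y) x 25 mm high, walls and floor 5 mm; room for two jars side by side along its x, e.g. 48 mm either side of the middle. Origin at the centre of its underside, z up. Tray and valve may swap sides of the bench
- valve_body: brass ball valve on an aluminium foot, fixed. Origin at the foot's underside on the handle's turning axis, which is vertical; x along the pipe. White dial disc (radius 40 mm, top at 53 mm height) with a red mark at shut (toward -y), a green mark at 45 degrees and a black mark at fully open (toward +x)
- valve_handle (a joint): opening of the valve, rad: 0 = shut (handle across the pipe, pointing to the valve body's -y, at the red mark; a stop), 1.571 = fully open (handle along +x of the valve body; a stop); grows counter-clockwise seen from above. Turns with 0.2 N m of friction and stays where it is left
- valve_grip (a point): point on the handle to take: the red handle is a level bar 14 mm wide, 20 mm high (70 to 90 mm above the bench), reaching from 12 to 92 mm out from the turning axis; this point is in its middle height, 68 mm from the axis. Its y axis points along the handle towards the turning axis
- new_a: new sample jar (may be absent), loose, about 0.35 kg, most of it in its foot: milky white body 76 mm in diameter, 52 mm high, then a white cap 56 mm in diameter from 62 to 92 mm height (take it there, from above). Orange label on its +x side, and an orange stripe on the cap top from centre towards label. Origin at the centre of its underside, z up
- new_a_label (a point): middle of that jar's orange label, on its surface 38 mm from the axis along the jar's +x, 34 mm above its underside
- new_b: new sample jar (may be absent), loose, about 0.35 kg, most of it in its foot: milky white body 76 mm in diameter, 52 mm high, then a white cap 56 mm in diameter from 62 to 92 mm height (take it there, from above). Orange label on its +x side, and an orange stripe on the cap top from centre towards label. Origin at the centre of its underside, z up
- new_b_label (a point): middle of that jar's orange label, on its surface 38 mm from the axis along the jar's +x, 34 mm above its underside
- new_c: new sample jar (may be absent), loose, about 0.35 kg, most of it in its foot: milky white body 76 mm in diameter, 52 mm high, then a white cap 56 mm in diameter from 62 to 92 mm height (take it there, from above). Orange label on its +x side, and an orange stripe on the cap top from centre towards label. Origin at the centre of its underside, z up
- new_c_label (a point): middle of that jar's orange label, on its surface 38 mm from the axis along the jar's +x, 34 mm above its underside
- new_d: new sample jar (may be absent), loose, about 0.35 kg, most of it in its foot: milky white body 76 mm in diameter, 52 mm high, then a white cap 56 mm in diameter from 62 to 92 mm height (take it there, from above). Orange label on its +x side, and an orange stripe on the cap top from centre towards label. Origin at the centre of its underside, z up
- new_d_label (a point): middle of that jar's orange label, on its surface 38 mm from the axis along the jar's +x, 34 mm above its underside
- done_a: finished jar (may be absent), loose: same shape and weight as a new jar, but a blue cap and no label. Origin at the centre of its underside, z up
- done_b: finished jar (may be absent), loose: same shape and weight as a new jar, but a blue cap and no label. Origin at the centre of its underside, z up
- bowl: white ceramic bowl, 110 mm across, 50 mm high, a bystander; origin under its centre
- pan: small steel bowl, 90 mm across, 30 mm high, a bystander; origin under its centre
- wash_bottle: white bottle with an orange cap, 60 mm diameter, 150 mm high, a bystander beside the reader; origin under its centre
Mind the look-alikes: they are no part of the job. What is shaped like the valve_body but pink is not meant.

How it is judged:
By the outcome, as a careful person would: the job done as asked, in the order asked, and still so for the second after the job is handed in, with the robot touching nothing.
Of new_a, new_b, new_c, new_d only 3 to 4 are there at a start; the rules pass over those that are not, and their reading is None.
Of done_a, done_b only 1 to 2 are there at a start; the rules pass over those that are not, and their reading is None.
At some moment in a run one of new_a, new_b, new_c, new_d may be knocked a few centimetres aside while the robot is not near it.
Once in a run the grip may slacken for a moment while it holds something.
It also fails if it takes over 200 s, if anything falls off the work surface, if the arm or the gripper's body presses on something with over 40 N, if the wrist force passes 120 N, or if a joint passes its speed limit or range.

## Working session

There is one attempt and no reset: what is moved stays moved. The work goes in short steps, Python scripts to look and compute and a tool call to move; the robot and the scene stay as the last step left them, time stands still between calls to the robot, and variables do not carry over. Pictures are saved under pics/ and viewed, and the job is handed in when it is done.

Besides the shell and the picture viewer there is one more tool, called after "Emit:" by a JSON object that holds its "api" and its "payload". move_arm: Moves the arm, as the interface text tells. Its arguments: {"type":"object","properties":{"moves":{"type":"array","items":{"type":"array","items":{"type":"number"}}},"squeeze":{"type":"number"}},"required":["moves"]}

```bash
mkdir -p pics; python3 - <<'E'
from rig import readout, vision
import cv2
print(readout.state())
for n in ("scene","side","wrist"):
    i=vision.camera_info(n); print(n,i)
    cv2.imwrite(f"pics/{n}0.png",vision.get_image(n))
E
```

```text
{'t': 0.0, 'qpos': array([-6.69679680e+01,  6.67402731e+00,  8.26376845e+01,  1.22713649e-03,
        9.07564182e+01, -2.16322723e+00]), 'joint_velocities': array([ 0.00468796,  0.09542819,  0.08956535,  0.05219975, -0.13137252,
        0.00083835]), 'tau': array([-1.78060065e-03, -7.21273255e+01, -6.22615957e+01,  7.78888981e-02,
        2.37373839e-02, -8.78329456e-05]), 'position': array([ 0.28729027, -0.61056983,  0.21788532]), 'orientation': array([[-4.45519007e-04,  9.04862179e-01,  4.25704402e-01],
       [ 1.10268494e-03,  4.25704630e-01, -9.04861510e-01],
       [-9.99999293e-01,  6.62848331e-05, -1.18743740e-03]]), 'wrist_force': array([-0.62089849,  0.08921697,  0.16236861]), 'ft_torque': array([ 0.02514852, -0.03872248,  0.02611592]), 'width': 0.09328906766391269}
scene {'fx': 363.6370022232351, 'fy': 363.6370022232351, 'cx': 315.2384943973663, 'cy': 197.7432774085886, 'dist_coeffs': array([-0.05478878,  0.        ,  0.        ,  0.        ,  0.        ]), 'R': array([[ 0.13300462,  0.99089243,  0.0210229 ],
       [ 0.55096732, -0.05628965, -0.83262626],
       [-0.82385
[... 218 characters left out ...]
.04822923,  0.        ,  0.        ,  0.        ,  0.        ]), 'R': array([[-0.45841064,  0.88858101,  0.01683638],
       [ 0.54475597,  0.29590176, -0.78465475],
       [-0.70221123, -0.35052237, -0.61970433]]), 't': array([ 0.18537927, -0.20393335,  1.56005859])}
wrist {'fx': 339.5859257339452, 'fy': 339.5859257339452, 'cx': 316.5082775803952, 'cy': 196.63068772208126, 'dist_coeffs': array([0.01870028, 0.        , 0.        , 0.        , 0.        ]), 'R': array([[ 4.25473559e-01, -9.04970732e-01, -4.73739224e-04],
       [-8.72630922e-01, -4.10407523e-01,  2.64728046e-01],
       [-2.39765560e-01, -1.12221384e-01, -9.64322994e-01]]), 't': array([-0.67435629, -0.03030542,  0.39008923])}
```

View pics/scene0.png

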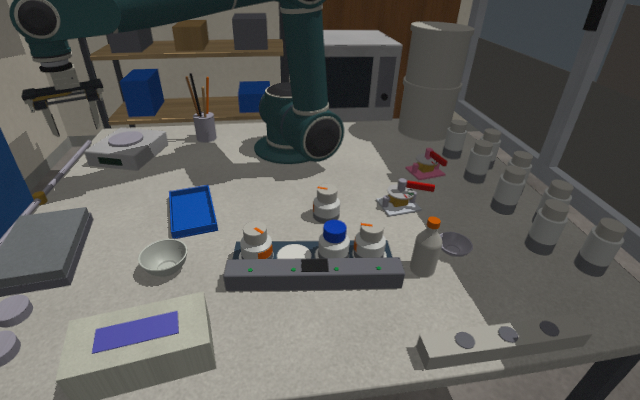

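View pics/side0.png

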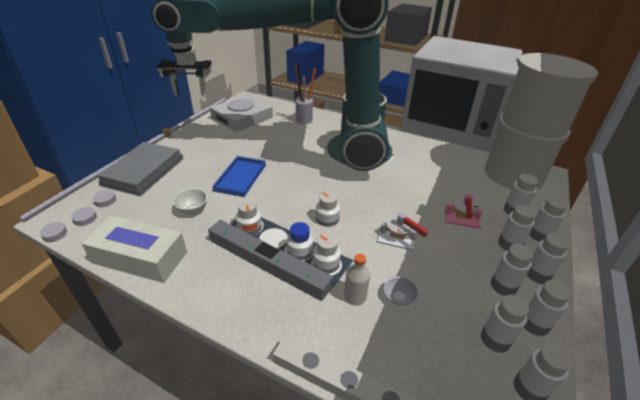

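View pics/wrist0.png

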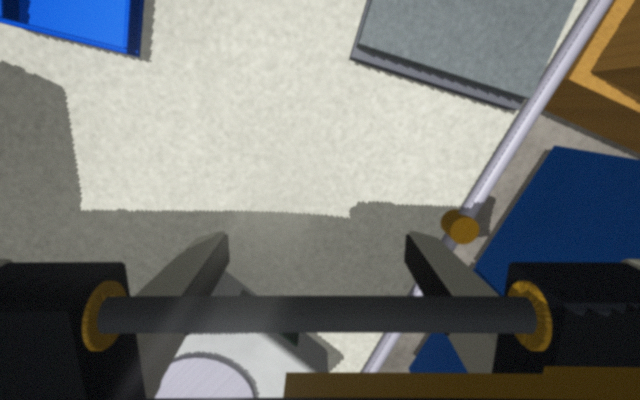

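The scene shows three new jars (scene px 257,240; 370,238; 326,203), one blue-cap jar (335,232), the blue tray (192,210) and the real valve (400,200). The pink look-alike is at (425,168). Next I'll measure these.

```bash
cat > h.py <<'E'
import numpy as np, cv2
from rig import readout, vision
def cam(n): 
    i=vision.camera_info(n); K=np.array([[i['fx'],0,i['cx']],[0,i['fy'],i['cy']],[0,0,1]]); return K,i['dist_coeffs'],i['R'],i['t']
def ray(c,px,z):
    K,d,R,t=c; p=cv2.undistortPoints(np.array(px,float).reshape(-1,1,2),K,d).reshape(-1,2)
    v=np.c_[p,np.ones(len(p))]@R; o=-R.T@t
    s=(z-o[2])/v[:,2]; return o+v*s[:,None]
def proj(c,X):
    K,d,R,t=c; return cv2.projectPoints(np.array(X,float).reshape(-1,3),cv2.Rodrigues(R)[0],t,K,d)[0].reshape(-1,2)
def blobs(img,lo,hi,amin=8):
    h=cv2.cvtColor(img,cv2.COLOR_BGR2HSV); m=cv2.inRange(h,np.array(lo),np.array(hi))
    n,l,s,c=cv2.connectedComponentsWithStats(m); return [(s[i,4],c[i],s[i,:4],l==i) for i in range(1,n) if s[i,4]>=amin]
def plan(target,yaw=None):
    """yaw: world angle (deg) of the jaw axis tool z (mod 180)"""
    s=readout.state(); R=s['orientation']; d=np.array(target)-s['position']
    print('t',round(s['t'],2),'pos',s['position'].round(4),'jaw yaw',round(np.degrees(np.arctan2(R[1,2],R[0,2])),2),'q6',s['qpos'][5].round(1))
    print('shift',(R.T@d).round(4), 'rows',np.linalg.norm(d)/.0625)
    if yaw is not None:
        cur=np.degrees(np.arctan2(R[1,2],R[0,2])); dy=(yaw-cur+90)%180-90
        # tool x points down: + turn about x = - world yaw
        print('turn',np.radians(-dy).round(4),'or',np.radians(-dy+180).round(4),np.radians(-dy-180).round(4),'dq~',dy)
def crop(img,x,y,w,h,f,name):
    cv2.imwrite('pics/'+name,cv2.resize(img[y:y+h,x:x+w],None,fx=f,fy=f,interpolation=cv2.INTER_CUBIC))
E
python3 - <<'E'
from h import *
for n in('scene','side'):
    img=cv2.imread(f'pics/{n}0.png'); c=cam(n)
    for nm,lo,hi in (('orange',(5,150,120),(16,255,255)),('blue',(105,150,60),(125,255,255)),('red',(0,150,100),(4,255,255)),('red2',(172,150,100),(180,255,255))):
        for a,ce,bb,_ in blobs(img,lo,hi,6):
            if ce[1]<150: continue
            print(n,nm,a,ce.round(1),bb,'z.092',ray(c,ce,.092)[0][:2].round(3),'z0',ray(c,ce,0)[0][:2].round(3))
img=cv2.imread('pics/scene0.png'); crop(img,200,130,260,170,3,'sc_crop.png')
img=cv2.imread('pics/side0.png'); crop(img,190,150,260,170,3,'si_crop.png')
E
```

```text
scene orange 11 [321.7 187.6] [318 187   9   2] z.092 [0.455 0.058] z0 [0.309 0.083]
scene orange 73 [433.9 219.8] [428 216  13   8] z.092 [0.63  0.312] z0 [0.515 0.381]
scene orange 21 [365.8 224.2] [361 223  11   3] z.092 [0.629 0.139] z0 [0.514 0.178]
scene orange 22 [258.4 230. ] [254 228   9   6] z.092 [ 0.624 -0.116] z0 [ 0.508 -0.121]
scene orange 17 [269.6 249.2] [267 245   5   9] z.092 [ 0.694 -0.092] z0 [ 0.59  -0.093]
scene blue 1805 [ 10.5 188.5] [  0 130  33 108] z.092 [ 0.37  -0.804] z0 [ 0.211 -0.929]
scene blue 2026 [191.4 211.8] [169 185  49  53] z.092 [ 0.534 -0.281] z0 [ 0.403 -0.315]
scene blue 440 [334.1 230.8] [324 219  22  24] z.092 [0.646 0.059] z0 [0.533 0.084]
scene red 69 [421.  183.4] [407 181  28   7] z.092 [0.46  0.345] z0 [0.316 0.419]
side orange 43 [251.6 226.7] [247 224  10   6] z.092 [ 0.686 -0.057] z0 [ 0.608 -0.121]
side orange 8 [323.5 237.5] [321 236   6   4] z.092 [0.629 0.139] z0 [0.543 0.1  ]
side orange 73 [360.  258.4] [355 254  10  11] z.092 [0.653 0.256] z0 [0.571 0.232]
side blue 1012 [239.4 175.5] [214 158  50  36] z.092 [ 0.499 -0.236] z0 [ 0.397 -0.324]
side blue 224 [300.  230.3] [291 223  18  18] z.092 [0.635 0.07 ] z0 [0.55  0.021]
side red 8 [470.1 208.4] [470 205   2   7] z.092 [0.307 0.476] z0 [0.18 0.48]
side red 77 [416.2 225.5] [405 218  22  16] z.092 [0.461 0.35 ] z0 [0.354 0.338]
```

View pics/sc_crop.png

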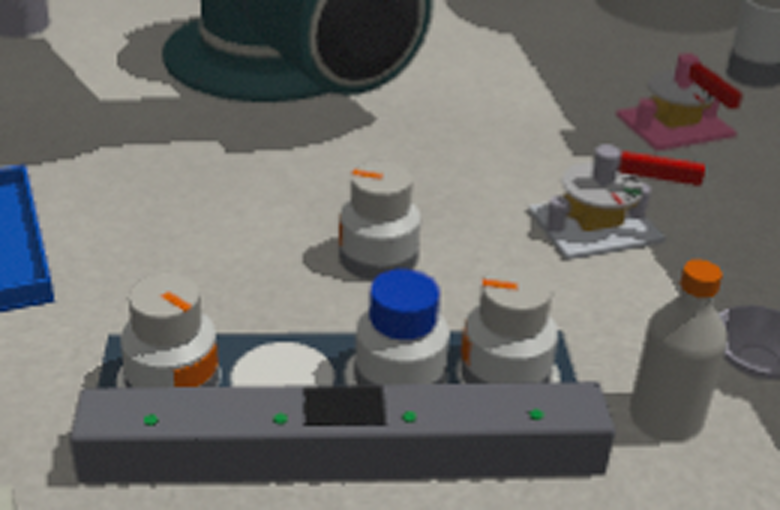

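View pics/si_crop.png

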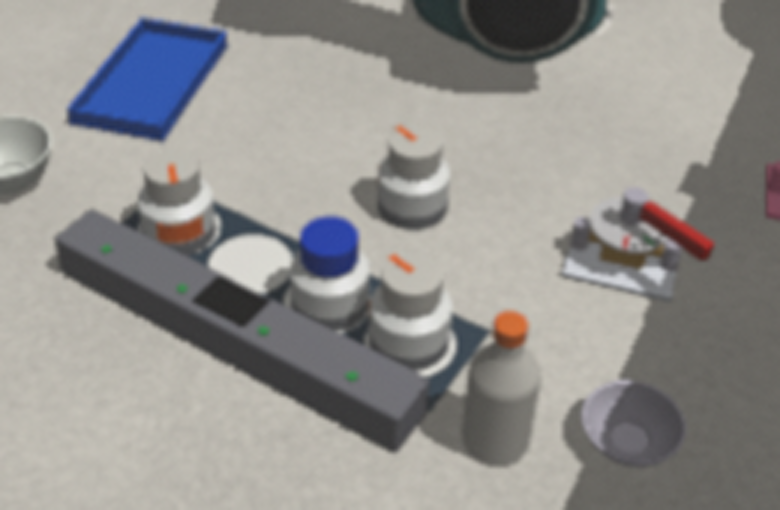

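```bash
python3 - <<'E'
from h import *
s=readout.state(); K,d,R,t=cam('wrist'); Rt=s['orientation']; p=s['position']
print('cam in tool',Rt.T@(-R.T@t-p)); print('cam axes in tool',(Rt.T@R.T).round(3))
c=cam('scene'); print(ray(c,[402,182],.09), ray(c,[[400,195]],.053))
c=cam('side'); print(ray(c,[[190+635/3,150+195/3]],.09))
# footprint at z=0.09 of image centre in tool frame
print(Rt.T@(ray(cam('wrist'),[320,150],.0)[0]-p))
plan([.42,.25,.30],0)
E
```

```text
cam in tool [-0.16589536  0.07383659 -0.00042266]
cam axes in tool [[-0.001 -0.265  0.964]
 [-0.    -0.964 -0.265]
 [ 1.    -0.     0.   ]]
[[0.44422373 0.29411654 0.09      ]] [[0.45574041 0.28995101 0.053     ]]
[[0.43419611 0.29965454 0.09      ]]
[0.21807591 0.02304081 0.00371753]
t 0.15 pos [ 0.2873 -0.6106  0.2181] jaw yaw -64.8 q6 -2.2
shift [-0.0813  0.4865 -0.7223] rows 13.994223135450744
turn -1.131 or 2.0106 -4.2726 dq~ 64.8012018843736
```

```bash
python3 - <<'E'
from h import *
plan([.45,-.2,.30],-20)
plan([.44,.24,.30],0)
E
```

```text
t 0.15 pos [ 0.2873 -0.6106  0.2181] jaw yaw -64.8 q6 -2.2
shift [-0.0817  0.322  -0.3024] rows 7.187377737173696
turn -0.7819 or 2.3597 -3.9235 dq~ 44.8012018843736
t 0.15 pos [ 0.2873 -0.6106  0.2181] jaw yaw -64.8 q6 -2.2
shift [-0.0813  0.5003 -0.7047] rows 13.889512033207655
turn -1.131 or 2.0106 -4.2726 dq~ 64.8012018843736
```

Emit:
{"api": "move_arm", "payload": {"moves": [[100,-0.08,0.322,-0.302,-0.78],[100,-0.08,0.322,-0.302,-0.78],[100,-0.08,0.322,-0.302,-0.78],[100,-0.08,0.322,-0.302,-0.78],[100,-0.08,0.322,-0.302,-0.78],[100,-0.08,0.322,-0.302,-0.78],[100,-0.08,0.322,-0.302,-0.78],[100,-0.08,0.5,-0.7,-1.131],[100,-0.08,0.5,-0.7,-1.131],[100,-0.08,0.5,-0.7,-1.131]]}}

```text
t: 1.4
position: [0.4438, -0.0212, 0.2975]
orientation: [[0.0, -0.002, 1.0], [0.0, 1.0, 0.002], [-1.0, 0.0, 0.0]]
wrist_force: [1.6, -0.7, -0.7]
width: 0.093
```

```bash
python3 - <<'E'
from h import *
plan([.44,.24,.30],0)
E
```

```text
t 1.4 pos [ 0.4438 -0.0212  0.2975] jaw yaw 0.14 q6 -6.2
shift [-0.0025  0.2612 -0.0031] rows 4.180177134964401
turn 0.0025 or 3.1441 -3.1391 dq~ -0.14135481998887656
```

Emit:
{"api": "move_arm", "payload": {"moves": [[100,-0.0,0.26,-0.0,0],[100,-0.0,0.26,-0.0,0],[100,-0.0,0.26,-0.0,0],[100,0,0.26,0,0],[100,0,0.26,0,0],[100,0,0.26,0,0],[100,0,0.26,0,0]]}}

```text
t: 2.28
position: [0.4445, 0.2357, 0.2976]
orientation: [[0.0, 0.001, 1.0], [-0.0, 1.0, -0.001], [-1.0, -0.0, 0.0]]
wrist_force: [-1.0, -0.7, -0.5]
width: 0.0932
```

```bash
python3 - <<'E'
from h import *
s=readout.state(); print(s['position'],s['t'])
i=vision.get_image('wrist'); cv2.imwrite('pics/w1.png',i); import pickle; pickle.dump((cam('wrist'),i),open('w1.pkl','wb'))
E
```

```text
[0.44448307 0.2357252  0.29763379] 2.275
```

View pics/w1.png

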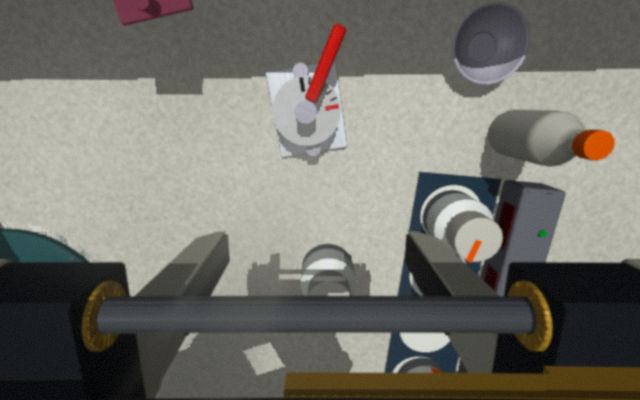

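```bash
python3 - <<'E'
from h import *
import pickle
c,img=pickle.load(open('w1.pkl','rb'))
crop(img,240,10,130,160,5,'w1c.png')
for lo,hi in (((0,130,70),(6,255,255)),((174,130,70),(180,255,255)),((40,60,30),(90,255,255))):
    for a,ce,bb,m in blobs(img,lo,hi,6):
        if bb[1]<180 and ce[0]<380: print(a,ce.round(1),bb,ray(c,ce,.09).round(4),ray(c,ce,.053).round(4))
a=[b for b in blobs(img,(0,130,70),(6,255,255),100) if b[1][0]<380][0]
ys,xs=np.nonzero(a[3]); P=ray(c,np.c_[xs,ys],.09)[:,:2]; mu=P.mean(0); w,v=np.linalg.eigh(np.cov((P-mu).T)); d=v[:,1]; d*=np.sign(d[1])
q=(P-mu)@d; print(mu,d,np.degrees(np.arctan2(d[1],d[0])),q.min(),q.max(), 'axis', mu+d*(q.min()-.012), mu+d*(q.max()-.092))
print('dial ctr guess',ray(c,[306,112],.053))
E
```

```text
1050 [325.7  61.3] [306  23  40  79] [[0.4545 0.3507 0.09  ]] [[0.4555 0.3548 0.053 ]]
39 [331.3 106.8] [326 105  12   5] [[0.4608 0.3057 0.09  ]] [[0.4624 0.3054 0.053 ]]
12 [324.2  86.4] [322  84   5   7] [[0.4532 0.3263 0.09  ]] [[0.454 0.328 0.053]]
[0.45440701 0.35037225] [0.39525912 0.91856967] 66.7178644675467 -0.04108501127491207 0.03728857801655438 axis [0.43342468 0.30160997] [0.43278182 0.300116  ]
dial ctr guess [[0.43273886 0.29956354 0.053     ]]
```

View pics/w1c.png

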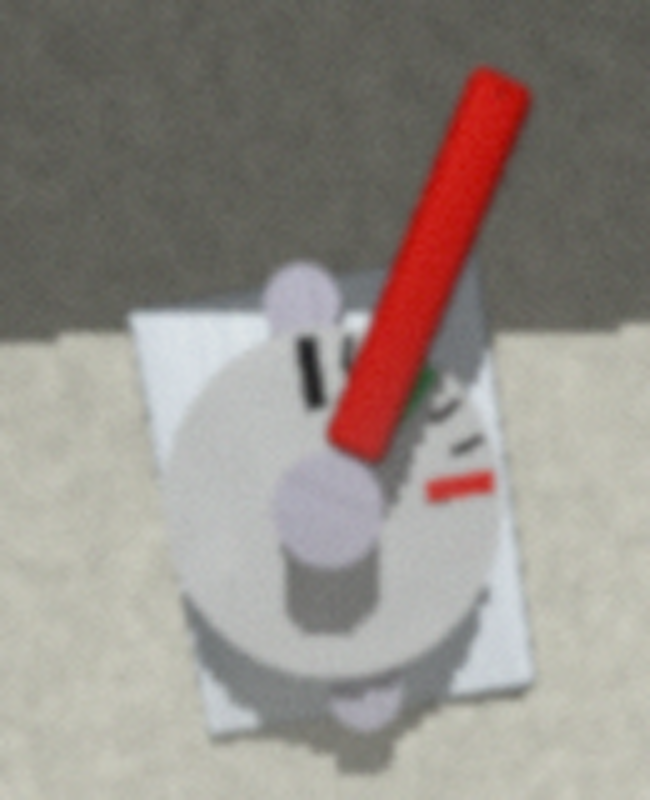

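```bash
python3 - <<'E'
from h import *
import pickle
c,img=pickle.load(open('w1.pkl','rb'))
f=lambda L:[(240+x/5,10+y/5) for x,y in L]
D=ray(c,f([(333,504),(311,372),(460,487)]),.053)[:,:2]; print(D)
C=np.array([.4329,.3003])
for p in D: print(np.degrees(np.arctan2(*(p-C)[::-1])),np.linalg.norm(p-C))
F=ray(c,f([(132,315),(212,740),(533,685)]),.006)[:,:2]
print(np.degrees(np.arctan2(*(F[0]-F[1])[::-1])),np.degrees(np.arctan2(*(F[2]-F[1])[::-1])),F)
E
```

```text
[[0.4334557  0.30092323]
 [0.42870153 0.330223  ]
 [0.46316086 0.30470436]]
48.27846439552596 0.0008350002884047382
97.98698271680638 0.03021610466578515
8.281048797796002 0.030579697604075844
98.96462503078811 9.61154769676967 [[0.38169756 0.34629521]
 [0.39876796 0.23808458]
 [0.48540274 0.25275571]]
```

```bash
python3 - <<'E'
from h import *
C=np.array([.4332,.3006])
a=np.radians(66.5)
plan([*(C+.068*np.array([np.cos(a),np.sin(a)])),.062],-23.5)
E
```

```text
t 2.33 pos [0.4445 0.2356 0.2977] jaw yaw -0.09 q6 25.1
shift [0.2357 0.1274 0.0155] rows 4.293540513467695
turn 0.4085 or 3.5501 -2.7331 dq~ -23.40563989409415
```

Emit:
{"api": "move_arm", "payload": {"moves": [[55,0.1,0.127,0.0155,0.41],[55,0.1,0.127,0.0155,0.41],[55,0.1,0.127,0.0155,0.41],[55,0.12,0.127,0.0155,0.41],[55,0.17,0.127,0.0155,0.41],[55,0.21,0.127,0.0155,0.41],[55,0.23,0.127,0.0155,0.41],[55,0.235,0.127,0.0155,0.41],[55,0.235,0.127,0.0155,0.41]]}}

```text
t: 3.45
position: [0.4604, 0.3639, 0.0638]
orientation: [[0.001, 0.399, 0.917], [0.001, 0.917, -0.399], [-1.0, 0.001, 0.001]]
wrist_force: [-0.3, -0.1, 0.1]
width: 0.0509
```

```bash
python3 - <<'E'
from h import *
C=np.array([.4332,.3006])
a=np.radians(66.5)
plan([*(C+.068*np.array([np.cos(a),np.sin(a)])),.062],-23.5)
i=vision.get_image('wrist'); cv2.imwrite('pics/w2.png',i)
E
```

```text
t 3.45 pos [0.4604 0.3639 0.0638] jaw yaw -23.51 q6 59.3
shift [ 0.0018 -0.0009  0.0002] rows 0.03230370346997211
turn -0.0002 or 3.1414 -3.1418 dq~ 0.012126970372094092
```

View pics/w2.png

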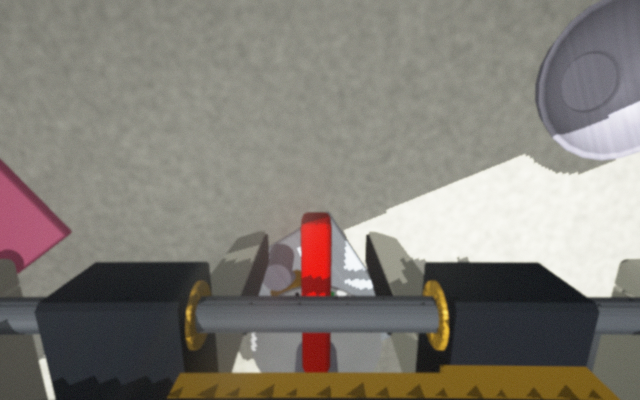

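Emit:
{"api": "move_arm", "payload": {"moves": [[8,0,0,0,0],[8,0,0,0,0],[8,0,0,0,0],[8,0,0,0,0]], "squeeze": 12}}

```text
t: 4.0
position: [0.4598, 0.3639, 0.0626]
orientation: [[0.0, 0.399, 0.917], [0.0, 0.917, -0.399], [-1.0, 0.0, 0.0]]
wrist_force: [0.7, -0.7, -0.1]
width: 0.0154
```

```bash
python3 - <<'E'
from h import *
r=.069
for th in [6,12,18,24,30,36,42,48,54,59]:
    a=np.radians(th); print([8,0,round(r*(np.cos(a)-1),4),round(r*np.sin(a),4),round(a,3)],end=', ')
E
```

```text
[8, 0, np.float64(-0.0004), np.float64(0.0072), np.float64(0.105)], [8, 0, np.float64(-0.0015), np.float64(0.0143), np.float64(0.209)], [8, 0, np.float64(-0.0034), np.float64(0.0213), np.float64(0.314)], [8, 0, np.float64(-0.006), np.float64(0.0281), np.float64(0.419)], [8, 0, np.float64(-0.0092), np.float64(0.0345), np.float64(0.524)], [8, 0, np.float64(-0.0132), np.float64(0.0406), np.float64(0.628)], [8, 0, np.float64(-0.0177), np.float64(0.0462), np.float64(0.733)], [8, 0, np.float64(-0.0228), np.float64(0.0513), np.float64(0.838)], [8, 0, np.float64(-0.0284), np.float64(0.0558), np.float64(0.942)], [8, 0, np.float64(-0.0335), np.float64(0.0591), np.float64(1.03)],
```

Emit:
{"api": "move_arm", "payload": {"moves": [[8,0,-0.0004,0.0072,0.105],[8,0,-0.0015,0.0143,0.209],[8,0,-0.0034,0.0213,0.314],[8,0,-0.006,0.0281,0.419],[8,0,-0.0092,0.0345,0.524],[8,0,-0.0132,0.0406,0.628],[8,0,-0.0177,0.0462,0.733],[8,0,-0.0228,0.0513,0.838],[8,0,-0.0284,0.0558,0.942],[8,0,-0.0335,0.0591,1.03]]}}

```text
t: 5.25
position: [0.5007, 0.3103, 0.0626]
orientation: [[0.0, 0.992, 0.127], [0.002, 0.127, -0.992], [-1.0, 0.001, -0.002]]
wrist_force: [-5.5, 23.6, -3.1]
width: 0.0155
```

Emit:
{"api": "move_arm", "payload": {"moves": [[8,0,0,0,0],[8,0,0,0,0]]}}

```text
t: 5.5
position: [0.5005, 0.311, 0.0626]
orientation: [[0.0, 0.991, 0.131], [0.003, 0.131, -0.991], [-1.0, 0.001, -0.003]]
wrist_force: [-0.2, 13.1, -2.8]
width: 0.014
```

Emit:
{"api": "move_arm", "payload": {"moves": [[50,0,0,0,0],[50,0,0,0,0],[50,0,0,0,0],[50,-0.06,0,0,0],[50,-0.12,-0.05,0,0],[50,-0.18,-0.1,0,0],[50,-0.22,-0.13,0,0],[50,-0.22,-0.13,0,0],[50,-0.22,-0.13,0,0]]}}

```text
t: 6.62
position: [0.3718, 0.2928, 0.2831]
orientation: [[0.002, 0.991, 0.131], [0.001, 0.131, -0.991], [-1.0, 0.002, -0.001]]
wrist_force: [-0.6, 0.5, -1.3]
width: 0.0464
```

```bash
python3 - <<'E'
from h import *
import pickle
c=cam('wrist'); i=vision.get_image('wrist'); cv2.imwrite('pics/w3.png',i); pickle.dump((c,i),open('w3.pkl','wb'))
for n in('scene','side'): cv2.imwrite(f'pics/{n}3.png',vision.get_image(n))
for a in blobs(i,(0,130,70),(6,255,255),200):
    ys,xs=np.nonzero(a[3]); P=ray(c,np.c_[xs,ys],.09)[:,:2]; mu=P.mean(0); w,v=np.linalg.eigh(np.cov((P-mu).T)); d=v[:,1]; d*=np.sign(d[0])
    q=(P-mu)@d; print(a[1],mu,np.degrees(np.arctan2(d[1],d[0])),q.min(),q.max(), 'axis', mu+d*(q.min()-.012), mu+d*(q.max()-.092))
plan([.45,.24,.3],0)
E
```

```text
[315.54510921  60.13105413] [0.48510705 0.3091838 ] 8.925511873807865 -0.03930497666189181 0.03698863104409715 axis [0.43442333 0.30122382] [0.43076182 0.30064877]
[150.05736981 220.22683142] [0.29598552 0.47000608] 12.017545981961051 -0.04102774858865158 0.038438649948089855 axis [0.24411993 0.45896511] [0.24359803 0.45885401]
t 6.78 pos [0.3722 0.2925 0.2804] jaw yaw -82.53 q6 117.6
shift [-0.0196  0.0703  0.0622] rows 1.5343665127669253
turn -1.4404 or 1.7012 -4.582 dq~ 82.52834052373936
```

View pics/w3.png

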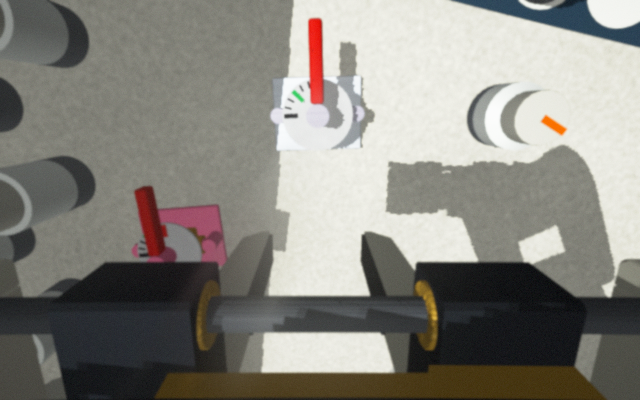

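```bash
python3 - <<'E'
from h import *
plan([.54,.03,.36],-90)
E
```

```text
t 6.78 pos [0.3722 0.2925 0.2804] jaw yaw -82.53 q6 117.6
shift [-0.0795  0.1321  0.2822] rows 5.144995981369766
turn 0.1304 or 3.272 -3.0112 dq~ -7.471659476260655
```

View pics/scene3.png

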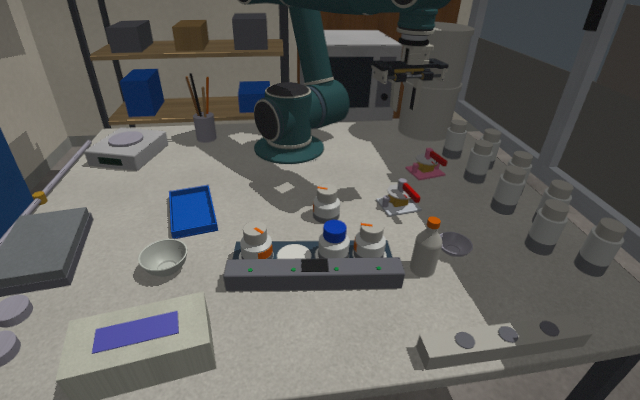

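Valve is shut (handle at 8.9°, red mark covered; scene handle now at (410,190)). Moving over the dock to measure bays and jars.

Emit:
{"api": "move_arm", "payload": {"moves": [[100,-0.08,0.132,0.282,0.13],[100,-0.08,0.132,0.282,0.13],[100,-0.08,0.132,0.282,0.13],[100,-0.08,0.132,0.282,0.13],[100,-0.08,0.132,0.282,0.13],[100,-0.08,0.132,0.282,0.13],[100,-0.08,0.132,0.282,0.13],[100,-0.08,0.132,0.282,0.13]]}}

```text
t: 7.78
position: [0.5391, 0.0311, 0.3616]
orientation: [[-0.001, 1.0, 0.002], [0.0, 0.002, -1.0], [-1.0, -0.001, -0.0]]
wrist_force: [0.5, -0.0, 0.0]
width: 0.0928
```

```bash
python3 - <<'E'
from h import *
import pickle
c=cam('wrist'); i=vision.get_image('wrist'); cv2.imwrite('pics/w4.png',i); pickle.dump((c,i),open('w4.pkl','wb'))
plan([.54,.03,.36],-90)
for nm,lo,hi in (('orange',(5,150,90),(18,255,255)),('blue',(105,150,60),(125,255,255)),('green',(45,60,30),(90,255,255))):
    for a,ce,bb,_ in blobs(i,lo,hi,6):
        print(nm,a,ce.round(1),bb,'z.092',ray(c,ce,.092)[0][:2].round(3))
E
```

```text
t 7.83 pos [0.539  0.0313 0.3619] jaw yaw -89.88 q6 90.5
shift [0.0019 0.001  0.0013] rows 0.04030666553838524
turn 0.0021 or 3.1437 -3.1395 dq~ -0.12145689789448966
orange 653 [76.3 11.4] [60  0 33 26] z.092 [0.712 0.306]
orange 80 [406.8  87. ] [400  76  20  21] z.092 [ 0.632 -0.078]
orange 11 [254.5  83.5] [254  79   2  10] z.092 [0.635 0.107]
orange 126 [227.4  88.4] [216  83  23  12] z.092 [0.63 0.14]
orange 141 [436.1  93.2] [428  84  17  20] z.092 [ 0.624 -0.115]
orange 36 [251.6 100.7] [246  90  10  20] z.092 [0.615 0.112]
orange 36 [296.6 224.1] [288 220  17   9] z.092 [0.454 0.059]
blue 1579 [289.9  90.1] [268  68  44  46] z.092 [0.628 0.064]
blue 8191 [528.2 219.6] [483 165  90 132] z.092 [ 0.461 -0.253]
green 45 [224.3   2. ] [220   0  10   6] z.092 [0.723 0.137]
green 75 [300.1   8.4] [296   4   9  10] z.092 [0.717 0.051]
green 76 [375.2  16.4] [371  12   9  10] z.092 [ 0.709 -0.036]
green 76 [449.8  24. ] [445  19  10  11] z.092 [ 0.701 -0.123]
green 41 [279.2 394. ] [275 389   8  10] z.092 [0.171 0.09 ]
```

View pics/w4.png

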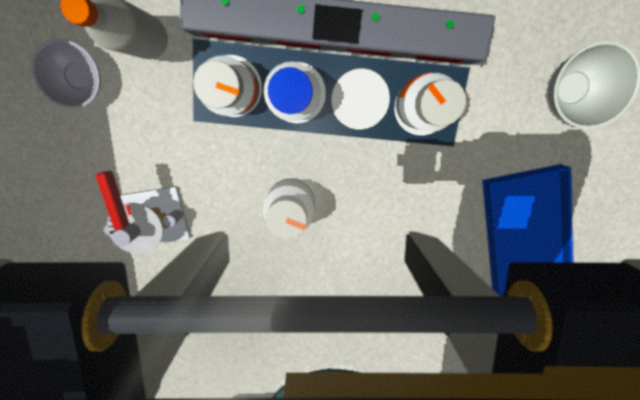

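```bash
python3 - <<'E'
from h import *
import pickle
c,i=pickle.load(open('w4.pkl','rb'))
crop(i,180,0,310,160,2.55,'w4c.png')
G=ray(c,[(300.1,8.4),(375.2,16.4),(449.8,24.0)],.05)[:,:2]; print(G,np.linalg.norm(np.diff(G,axis=0),axis=1)); d=G[0]-G[2]; print('led yaw',np.degrees(np.arctan2(d[1],d[0]))-90)
g=cv2.cvtColor(i,cv2.COLOR_BGR2HSV)
# white bay disc
m=cv2.inRange(g,(0,0,150),(180,45,255)); m=(m*1)
n,l,s,ce=cv2.connectedComponentsWithStats(m); k=l[98,365]
cn=max(cv2.findContours((l==k).astype('uint8'),cv2.RETR_EXTERNAL,cv2.CHAIN_APPROX_NONE)[0],key=len)
print('disc',s[k]); P=ray(c,cn.reshape(-1,2),.001)[:,:2]; 
e,rr=cv2.minEnclosingCircle((P*1000).astype('float32')); print(e,rr); print((P.min(0)+P.max(0))/2,P.max(0)-P.min(0))
# mat mask: dark bluish
m=cv2.inRange(g,(90,60,20),(112,255,90)); n,l,s,ce=cv2.connectedComponentsWithStats(m); 
for k in range(1,n):
    if s[k,4]>300: print('mat',s[k],ce[k])
# tray
E
```

```text
[[ 0.72705198  0.05248463]
 [ 0.71806817 -0.04247469]
 [ 0.70908627 -0.13756574]] [0.09538334 0.0955143 ]
led yaw -5.400196747878368
disc [ 334   68   56   62 2623]
(618.1180419921875, -32.77277755737305) 43.773033142089844
[ 0.61818276 -0.03548783] [0.08691565 0.08175913]
mat [ 351   57  118   89 2794] [408.46170365  97.78596994]
mat [ 482  164   87  134 1161] [502.67527993 217.14298019]
mat [560 170  10  76 581] [564.67125645 205.80895009]
```

View pics/w4c.png

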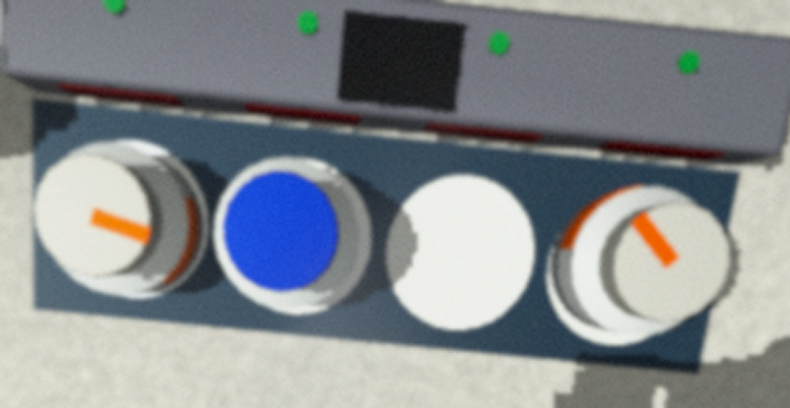

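```bash
cat >> h.py <<'E'
def stripes(c,i,z=.092,lo=(5,140,110),hi=(20,255,255),amin=20):
    """orange stripe on a cap: returns px ends and world ends via minAreaRect"""
    out=[]
    for a,ce,bb,m in blobs(i,lo,hi,amin):
        cn=cv2.findContours(m.astype('uint8'),cv2.RETR_EXTERNAL,cv2.CHAIN_APPROX_NONE)[0][0]
        ys,xs=np.nonzero(m); P=ray(c,np.c_[xs,ys],z)[:,:2]; mu=P.mean(0); w,v=np.linalg.eigh(np.cov((P-mu).T)); d=v[:,1]; q=(P-mu)@d
        L=np.sqrt(12*w[1]); W=np.sqrt(12*w[0])
        out.append((a,ce,mu,d,L,W))
        print('blob',a,ce.round(1),'mu',mu.round(4),'L,W mm',(L*1e3).round(1),(W*1e3).round(1),'ends',(mu-d*L/2).round(4),(mu+d*L/2).round(4),'ang',np.degrees(np.arctan2(d[1],d[0])).round(1))
    return out
E
python3 - <<'E'
from h import *
import pickle
from scipy.optimize import least_squares
c,i=pickle.load(open('w4.pkl','rb'))
stripes(c,i)
f=lambda L:[(180+(x+.5)/2.55-.5,(y+.5)/2.55-.5) for x,y in L]
M=ray(c,f([(34,98),(738,172),(697,372),(34,310)]),.001)[:,:2]; print(M,M.mean(0),np.linalg.norm(np.diff(M,axis=0,append=M[:1]),axis=1))
g=cv2.cvtColor(i,cv2.COLOR_BGR2HSV)
def fit(P,r0=None):
    s=least_squares(lambda p:np.hypot(P[:,0]-p[0],P[:,1]-p[1])-p[2],[*P.mean(0),.043],loss='soft_l1',f_scale=.001); return s.x,np.abs(s.fun).mean()
m=cv2.inRange(g,(0,0,150),(180,45,255)); n,l,s,ce=cv2.connectedComponentsWithStats(m); k=l[98,365]
cn=max(cv2.findContours((l==k).astype('uint8'),cv2.RETR_EXTERNAL,cv2.CHAIN_APPROX_NONE)[0],key=len).reshape(-1,2)
P=ray(c,cn,.001)[:,:2]; P=P[cn[:,0]>355]; print('bay1',fit(P))
b=[x for x in blobs(i,(105,120,50),(128,255,255),500) if x[1][1]<150][0]
cn=cv2.findContours(b[3].astype('uint8'),cv2.RETR_EXTERNAL,cv2.CHAIN_APPROX_NONE)[0][0].reshape(-1,2)
print('blue cap top fit',fit(ray(c,cn,.092)[:,:2]))
crop(i,240,160,120,100,6,'w4d.png')
# tray corners
b=[x for x in blobs(i,(100,120,30),(128,255,255),500) if x[1][1]>150][0]
cn=cv2.findContours(b[3].astype('uint8'),cv2.RETR_EXTERNAL,cv2.CHAIN_APPROX_NONE)[0][0]; print(cv2.approxPolyDP(cn,4,True).reshape(-1,2))
E
```

```text
blob 604 [75.1 10.6] mu [0.7126 0.3072] L,W mm 29.2 23.1 ends [0.7125 0.2926] [0.7127 0.3218] ang 89.5
blob 77 [407.3  86.8] mu [ 0.6318 -0.0788] L,W mm 29.9 4.9 ends [ 0.6436 -0.0881] [ 0.62   -0.0696] ang 141.9
blob 137 [227.5  88.5] mu [0.6295 0.1402] L,W mm 28.4 6.9 ends [0.625  0.1267] [0.634  0.1536] ang 71.6
blob 144 [436.1  93.2] mu [ 0.6242 -0.1146] L,W mm 28.1 7.3 ends [ 0.6346 -0.1052] [ 0.6138 -0.124 ] ang -137.9
blob 60 [295.8 223.8] mu [0.4546 0.0595] L,W mm 25.8 4.7 ends [0.4496 0.0476] [0.4596 0.0714] ang 67.3
[[ 0.70044745  0.20666752]
 [ 0.6624293  -0.18905477]
 [ 0.54959706 -0.1785528 ]
 [ 0.58562883  0.21809711]] [0.62452566 0.01428926] [0.39754436 0.11331992 0.39828311 0.1153861 ]
bay1 (array([ 0.61818136, -0.03255718,  0.04325709]), np.float64(0.00034493026666510446))
blue cap top fit (array([0.62719073, 0.06426873, 0.0266004 ]), np.float64(0.0003170979409062995))
[[569 167]
 [556 165]
 [483 181]
 [492 287]
 [499 296]
 [504 295]
 [511 263]
 [573 263]]
```

View pics/w4d.png

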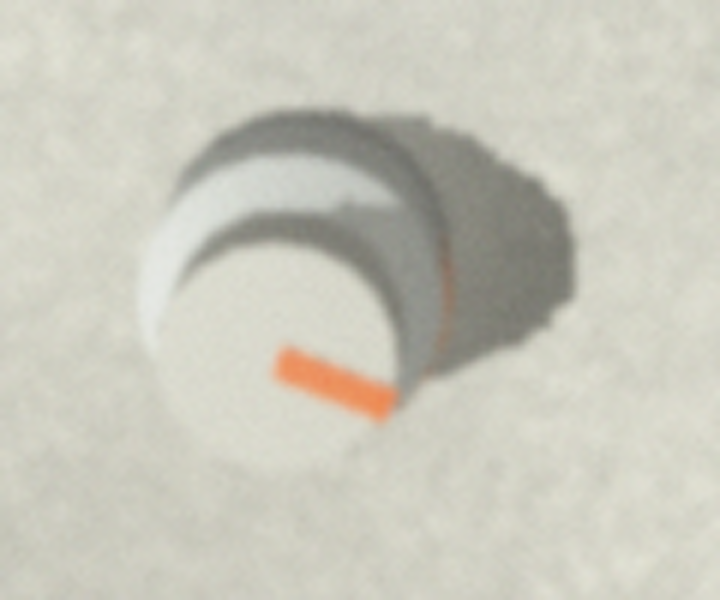

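```bash
python3 - <<'E'
from h import *
import pickle
c,i=pickle.load(open('w4.pkl','rb'))
W=[((c,[75,9])),(cam('scene'),[433.9,219.8]),(cam('side'),[360,258.4])]
A=np.zeros((3,3));b=np.zeros(3)
for cc,px in W:
    p1=ray(cc,px,0)[0];p2=ray(cc,px,.3)[0];d=(p2-p1)/np.linalg.norm(p2-p1);Q=np.eye(3)-np.outer(d,d);A+=Q;b+=Q@p1
print('bottle cap',np.linalg.solve(A,b))
for n in('scene','side'):
    im=cv2.imread(f'pics/{n}3.png'); b=[x for x in blobs(im,(100,120,30),(128,255,255),500) if 150<x[1][1] and x[1][0]>100][0]
    cn=cv2.findContours(b[3].astype('uint8'),cv2.RETR_EXTERNAL,cv2.CHAIN_APPROX_NONE)[0][0]; h=cv2.convexHull(cn)
    q=cv2.approxPolyDP(h,3,True).reshape(-1,2); print(n,q.tolist(),ray(cam(n),q,.025)[:,:2].round(3).tolist())
    crop(im,b[2][0]-10,b[2][1]-10,b[2][2]+20,b[2][3]+20,7,f'tray_{n}.png')
E
```

```text
bottle cap [0.70163396 0.27064612 0.14806748]
scene [[207, 185], [217, 230], [172, 237], [169, 192]] [[0.298, -0.279], [0.528, -0.228], [0.545, -0.339], [0.327, -0.389]]
side [[264, 161], [243, 195], [214, 190], [214, 184], [237, 157]] [[0.301, -0.275], [0.513, -0.22], [0.537, -0.324], [0.51, -0.347], [0.327, -0.383]]
```

View pics/tray_scene.png

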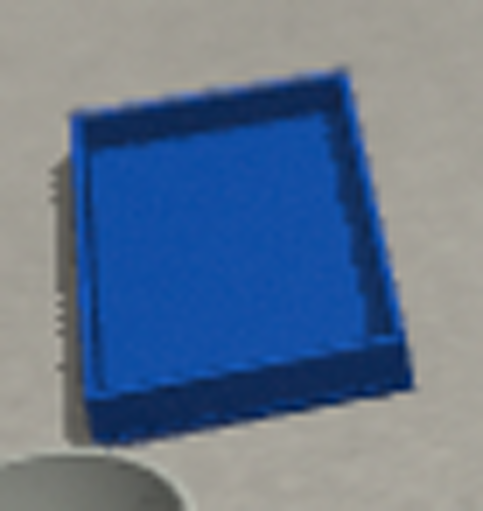

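```bash
python3 - <<'E'
from h import *
P=ray(cam('scene'),[(208.3,185),(216.6,223.6),(172.6,231.4),(169.3,191.4)],.025)[:,:2]
print(P.round(4),P.mean(0),np.linalg.norm(np.diff(P,axis=0,append=P[:1]),axis=1)); d=P[1]-P[0]+P[2]-P[3]; print(np.degrees(np.arctan2(d[1],d[0])))
P=ray(cam('wrist'),[(556,165),(483,181),(569,167)],.025)[:,:2]; print(P)
plan([.6272,.0643,.064],-95)
E
```

```text
[[ 0.2979 -0.2746]
 [ 0.5004 -0.2311]
 [ 0.5224 -0.3422]
 [ 0.3235 -0.3887]] [ 0.41106944 -0.30915584] [0.20713514 0.11324176 0.20423448 0.11694285]
12.660193061524094
[[ 0.52373768 -0.32377182]
 [ 0.49934959 -0.21977339]
 [ 0.52072185 -0.3433079 ]]
t 7.83 pos [0.539  0.0313 0.3619] jaw yaw -89.88 q6 90.5
shift [ 0.2979  0.0885 -0.0328] rows 4.999436893894077
turn 0.0894 or 3.231 -3.0522 dq~ -5.12145689789449
```

```bash
python3 - <<'E'
from h import *
plan([.6272,.0643,.060],-5.4)
E
```

```text
t 7.83 pos [0.539  0.0313 0.3619] jaw yaw -89.88 q6 90.5
shift [ 0.3019  0.0885 -0.0328] rows 5.060497464834499
turn -1.4744 or 1.6672 -4.616 dq~ 84.4785431021055
```

Emit:
{"api": "move_arm", "payload": {"moves": [[80,0.1,0.088,-0.033,-1.474],[80,0.15,0.088,-0.033,-1.474],[80,0.15,0.088,-0.033,-1.474],[80,0.15,0.088,-0.033,-1.474],[80,0.15,0.088,-0.033,-1.474],[80,0.15,0.088,-0.033,-1.474],[80,0.15,0.088,-0.033,-1.474],[80,0.15,0.088,-0.033,-1.474],[80,0.15,0.088,-0.033,-1.474],[80,0.15,0.088,-0.033,-1.474]]}}

```text
t: 9.07
position: [0.6271, 0.064, 0.2125]
orientation: [[0.0, 0.099, 0.995], [0.0, 0.995, -0.099], [-1.0, 0.0, 0.0]]
wrist_force: [0.1, -0.0, -0.1]
width: 0.0747
```

```bash
python3 - <<'E'
from h import *
plan([.6272,.0643,.060],-5.4)
i=vision.get_image('wrist'); cv2.imwrite('pics/w5.png',i); c=cam('wrist'); stripes(c,i)
E
```

```text
t 9.07 pos [0.6271 0.064  0.2125] jaw yaw -5.67 q6 9.2
shift [0.1525 0.0003 0.    ] rows 2.440192266480027
turn -0.0047 or 3.1369 -3.1463 dq~ 0.2676127111797655
blob 318 [310.  99.] mu [0.6298 0.141 ] L,W mm 27.7 7.2 ends [0.6254 0.1279] [0.6342 0.1542] ang 71.4
blob 253 [122.1 213.8] mu [0.4549 0.0603] L,W mm 27.4 7.5 ends [0.4495 0.0476] [0.4602 0.0729] ang 67.2
blob 190 [330.2 363.4] mu [ 0.6235 -0.1156] L,W mm 28.8 8.1 ends [ 0.6339 -0.1057] [ 0.613  -0.1254] ang -136.8
```

View pics/w5.png

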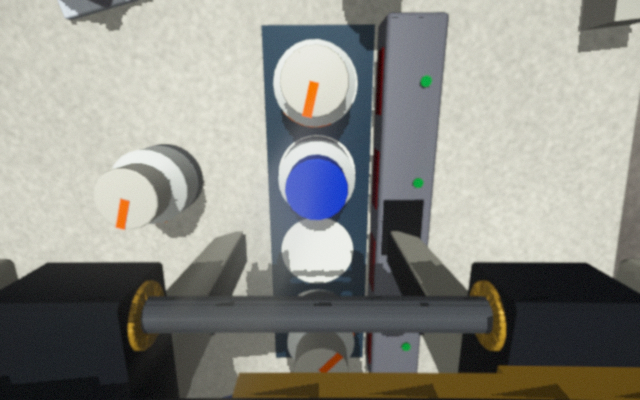

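Emit:
{"api": "move_arm", "payload": {"moves": [[80,0.05,0,0,0],[80,0.1,0,0,0],[80,0.14,0,0,0],[80,0.152,0,0,0],[50,0.152,0,0,0],[50,0.152,0,0,0],[50,0.152,0,0,0],[50,0.152,0,0,0]], "squeeze": 35}}

```text
t: 10.12
position: [0.6282, 0.0634, 0.0625]
orientation: [[0.003, 0.096, 0.995], [0.0, 0.995, -0.096], [-1.0, 0.0, 0.002]]
wrist_force: [-2.9, -0.4, 7.5]
width: 0.056
```

```bash
python3 - <<'E'
from h import *
plan([.6272,.0643,.1],-5.4)
plan([.53,-.03,.1],-5.4)
plan([.411,-.309,.1],12.7)
print(readout.state()['wrist_force'],readout.state()['width'])
E
```

```text
t 10.12 pos [0.6282 0.0634 0.0625] jaw yaw -5.51 q6 9.0
shift [-0.0375  0.0008 -0.0009] rows 0.6000760901757834
turn -0.0019 or 3.1397 -3.1435 dq~ 0.11072417543047663
t 10.12 pos [0.6282 0.0634 0.0625] jaw yaw -5.51 q6 9.0
shift [-0.0378 -0.1024 -0.0886] rows 2.24943060772356
turn -0.0019 or 3.1397 -3.1435 dq~ 0.11072417543047663
t 10.12 pos [0.6282 0.0634 0.0625] jaw yaw -5.51 q6 9.0
shift [-0.0381 -0.3915 -0.1803] rows 6.923640084038171
turn -0.3178 or 2.8238 -3.4594 dq~ 18.210724175430485
[-2.94883724 -0.44885051  7.53480841] 0.05602272097119254
```

Emit:
{"api": "move_arm", "payload": {"moves": [[50,-0.02,0,0,0],[50,-0.045,0,0,0],[50,-0.045,-0.03,-0.026,0],[50,-0.045,-0.068,-0.06,0],[50,-0.045,-0.102,-0.088,0],[50,-0.045,-0.155,-0.105,-0.06],[50,-0.045,-0.208,-0.122,-0.12],[50,-0.045,-0.26,-0.138,-0.18],[50,-0.045,-0.31,-0.154,-0.25],[50,-0.045,-0.35,-0.167,-0.3]]}}

```text
t: 11.38
position: [0.4268, -0.2709, 0.1072]
orientation: [[0.001, -0.204, 0.979], [-0.001, 0.979, 0.204], [-1.0, -0.001, 0.001]]
wrist_force: [0.6, 0.0, -2.3]
width: 0.0555
```

```bash
python3 - <<'E'
from h import *
plan([.411,-.309,.1],12.7)
s=readout.state(); print(s['wrist_force'],s['width'])
i=vision.get_image('wrist'); cv2.imwrite('pics/w6.png',i)
E
```

```text
t 11.38 pos [ 0.4268 -0.2709  0.1072] jaw yaw 11.75 q6 -47.0
shift [ 0.0073 -0.034  -0.0232] rows 0.6696064921220423
turn -0.0166 or 3.125 -3.1581 dq~ 0.948265287268768
[ 0.56200971  0.02766759 -2.31571176] 0.055530800333837754
```

View pics/w6.png

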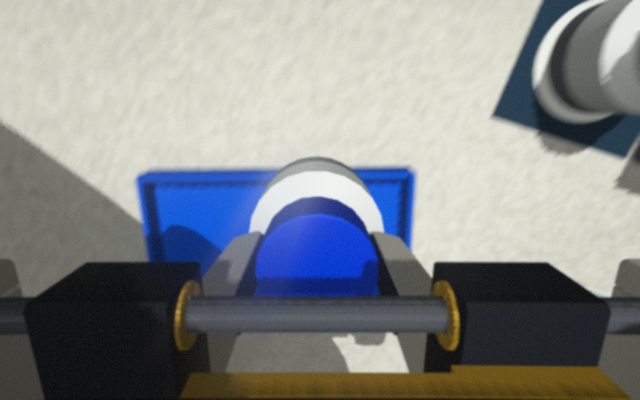

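```bash
python3 - <<'E'
from h import *
c=cam('wrist'); P=ray(c,[(139,176),(413,169)],.025)[:,:2]; print(P, np.linalg.norm(P[1]-P[0])); d=P[1]-P[0]; d/=np.linalg.norm(d); n=np.array([d[1],-d[0]]); print(np.degrees(np.arctan2(d[1],d[0])),'centre',P.mean(0)+n*.06)
E
```

```text
[[ 0.29260382 -0.28002579]
 [ 0.49016895 -0.23323305]] 0.20303088931763355
13.324806894415218 centre [ 0.40521464 -0.31501417]
```

Emit:
{"api": "move_arm", "payload": {"moves": [[50,0,-0.036,-0.026,-0.017],[50,0,-0.036,-0.026,-0.017],[50,0.015,-0.036,-0.026,-0.017],[50,0.03,-0.036,-0.026,-0.017],[50,0.038,-0.036,-0.026,-0.017],[50,0.04,-0.036,-0.026,-0.017],[50,0.04,-0.036,-0.026,-0.017]]}}

```text
t: 12.3
position: [0.4092, -0.3093, 0.0666]
orientation: [[-0.001, -0.22, 0.976], [-0.0, 0.976, 0.22], [-1.0, 0.0, -0.001]]
wrist_force: [-11.5, 5.2, 19.7]
width: 0.0555
```

Emit:
{"api": "move_arm", "payload": {"moves": [[80,0,0,0,0],[80,0,0,0,0],[80,0,0,0,0],[80,-0.04,0,0,0],[80,-0.08,0,0,0],[80,-0.14,-0.05,0,0],[80,-0.2,-0.11,0,0],[80,-0.2,-0.11,0,0],[80,-0.2,-0.11,0,0]]}}

```text
t: 13.42
position: [0.434, -0.4185, 0.2669]
orientation: [[0.001, -0.218, 0.976], [-0.002, 0.976, 0.218], [-1.0, -0.002, 0.001]]
wrist_force: [0.2, 0.9, -0.4]
width: 0.0745
```

```bash
python3 - <<'E'
from h import *
import pickle
s=readout.state();print(s['t'],s['position'])
c=cam('wrist'); i=vision.get_image('wrist'); cv2.imwrite('pics/w7.png',i)
E
```

```text
13.425 [ 0.43401757 -0.41852487  0.26686494]
```

View pics/w7.png

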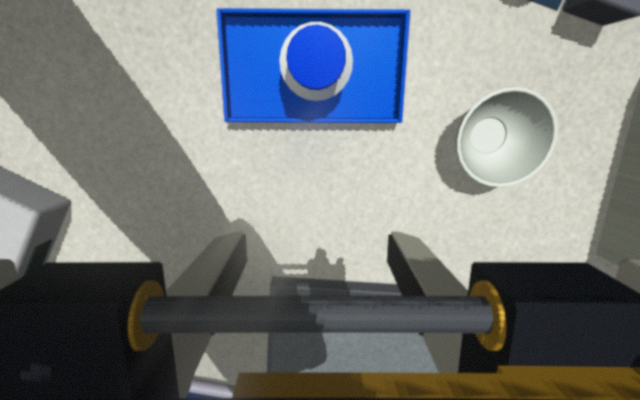

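Done jar stands upright in the tray (cap at px 316,55, tray 220–410). Now the loose new jar.

```bash
python3 - <<'E'
from h import *
plan([.46,-.03,.28],-112.9)
E
```

```text
t 13.47 pos [ 0.4337 -0.4173  0.2653] jaw yaw 12.63 q6 -59.0
shift [-0.0147  0.3722  0.1104] rows 6.216001234815448
turn -0.9507 or 2.1909 -4.0923 dq~ 54.47336172829927
```

```bash
python3 - <<'E'
from h import *
plan([.46,-.1,.27],-112.9)
plan([.40,.10,.27],-112.9)
E
```

```text
t 13.47 pos [ 0.4337 -0.4173  0.2653] jaw yaw 12.63 q6 -59.0
shift [-0.0047  0.3039  0.0951] rows 5.095244299672066
turn -0.9507 or 2.1909 -4.0923 dq~ 54.47336172829927
t 13.47 pos [ 0.4337 -0.4173  0.2653] jaw yaw 12.63 q6 -59.0
shift [-0.0047  0.5122  0.0802] rows 8.295067263739185
turn -0.9507 or 2.1909 -4.0923 dq~ 54.47336172829927
```

Emit:
{"api": "move_arm", "payload": {"moves": [[80,0,0.1,0.05,0.19],[80,0,0.16,0.07,0.37],[80,0,0.2,0.09,0.55],[80,0,0.25,0.095,0.74],[80,0,0.304,0.095,0.92],[80,0,0.36,0.09,1.1],[80,0,0.4,0.085,1.28],[80,0,0.45,0.08,1.46],[80,0,0.5,0.08,1.64],[80,0,0.512,0.08,1.82]]}}

```text
t: 14.72
position: [0.3976, 0.1025, 0.2642]
orientation: [[-0.001, 0.998, 0.068], [0.0, 0.068, -0.998], [-1.0, -0.001, -0.0]]
wrist_force: [1.0, -0.1, 0.6]
width: 0.0742
```

```bash
python3 - <<'E'
from h import *
plan([.40,.10,.27],-112.9)
E
```

```text
t 14.72 pos [0.3976 0.1025 0.2642] jaw yaw -86.13 q6 97.0
shift [-0.0058  0.0022  0.0026] rows 0.10771195126572151
turn 0.4673 or 3.6089 -2.6743 dq~ -26.774103329435007
```

Emit:
{"api": "move_arm", "payload": {"moves": [[80,0,0,0,0.18],[80,0,0,0,0.36],[80,0,0,0,0.467],[80,0,0,0,0.467],[80,0,0,0,0.467]]}}

```text
t: 15.35
position: [0.3989, 0.1003, 0.2648]
orientation: [[-0.001, 0.924, -0.384], [-0.0, -0.384, -0.924], [-1.0, -0.001, 0.0]]
wrist_force: [0.1, 0.1, 0.7]
width: 0.0744
```

```bash
python3 - <<'E'
from h import *
i=vision.get_image('wrist'); cv2.imwrite('pics/w8.png',i); c=cam('wrist'); stripes(c,i)
E
```

```text
blob 206 [333.9 110.2] mu [0.4546 0.0594] L,W mm 27.3 6.9 ends [0.449 0.047] [0.4602 0.0719] ang 65.8
```

View pics/w8.png

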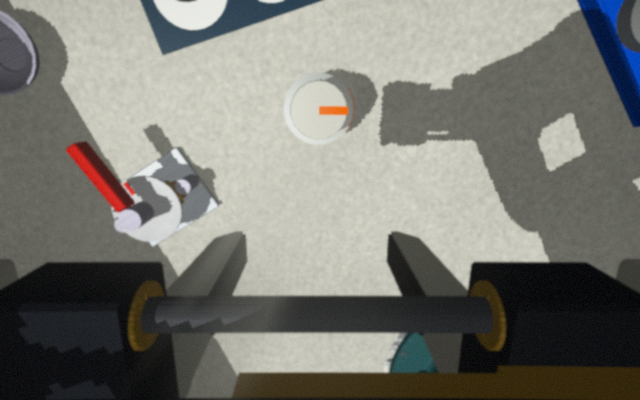

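```bash
python3 - <<'E'
from h import *
plan([.4602,.0722,.065],-113.4)
E
```

```text
t 15.4 pos [0.3991 0.1003 0.265 ] jaw yaw -112.59 q6 123.1
shift [0.2    0.0673 0.0024] rows 3.376923977923235
turn 0.0142 or 3.1558 -3.1274 dq~ -0.8126105544259588
```

Emit:
{"api": "move_arm", "payload": {"moves": [[80,0.05,0.067,0.002,0.014],[80,0.09,0.067,0.002,0.014],[80,0.12,0.067,0.002,0.014],[80,0.16,0.067,0.002,0.014],[80,0.19,0.067,0.002,0.014],[80,0.2,0.067,0.002,0.014],[50,0.2,0.067,0.002,0.014],[50,0.2,0.067,0.002,0.014],[50,0.2,0.067,0.002,0.014],[50,0.2,0.067,0.002,0.014]], "squeeze": 35}}

```text
t: 16.65
position: [0.461, 0.0724, 0.0668]
orientation: [[0.002, 0.917, -0.399], [0.0, -0.399, -0.917], [-1.0, 0.002, -0.001]]
wrist_force: [-1.7, -2.4, 7.2]
width: 0.0555
```

```bash
python3 - <<'E'
from h import *
plan([.6272,.0618,.065],-5.4+.0)
print(readout.state()['width'])
E
```

```text
t 16.65 pos [0.461  0.0724 0.0668] jaw yaw -113.52 q6 119.3
shift [ 0.0021  0.1566 -0.0566] rows 2.66485070651114
turn 1.2545 or 4.3961 -1.8871 dq~ -71.87849111305937
0.05548060899162598
```

Emit:
{"api": "move_arm", "payload": {"moves": [[50,-0.01,0,0,0],[50,-0.012,0,0,-0.17],[50,-0.012,0.015,-0.005,-0.34],[50,-0.012,0.03,-0.011,-0.51],[50,-0.012,0.05,-0.018,-0.68],[50,-0.012,0.07,-0.025,-0.85],[50,-0.012,0.09,-0.032,-1.02],[50,-0.012,0.11,-0.04,-1.19],[50,-0.012,0.13,-0.047,-1.36],[50,-0.012,0.145,-0.053,-1.53]]}}

```text
t: 17.9
position: [0.6152, 0.0631, 0.0777]
orientation: [[-0.0, 0.431, 0.902], [0.0, 0.902, -0.431], [-1.0, -0.0, -0.0]]
wrist_force: [0.3, -1.5, -4.4]
width: 0.0554
```

```bash
python3 - <<'E'
from h import *
plan([.6272,.0618,.067],-5.3)
s=readout.state();print(s['width'],s['wrist_force'])
E
```

```text
t 17.9 pos [0.6152 0.0631 0.0777] jaw yaw -25.54 q6 29.0
shift [0.0107 0.004  0.0114] rows 0.2587322273663939
turn -0.3533 or 2.7883 -3.4949 dq~ 20.242282596725644
0.05541786345780888 [ 0.33787256 -1.45647838 -4.38904635]
```

Emit:
{"api": "move_arm", "payload": {"moves": [[50,0,0.004,0.0114,-0.18],[50,0,0.004,0.0114,-0.353],[50,0,0.004,0.0114,-0.353],[50,0,0.004,0.0114,-0.353],[50,0,0.004,0.0114,-0.353]]}}

```text
t: 18.52
position: [0.6264, 0.0618, 0.0776]
orientation: [[0.0, 0.101, 0.995], [0.0, 0.995, -0.101], [-1.0, 0.0, 0.0]]
wrist_force: [-0.2, -0.5, -4.4]
width: 0.0555
```

```bash
python3 - <<'E'
from h import *
plan([.6272,.0618,.067],-5.4)
s=readout.state();print(s['width'],s['wrist_force'])
i=vision.get_image('wrist'); cv2.imwrite('pics/w9.png',i); c=cam('wrist'); stripes(c,i,.104)
E
```

```text
t 18.52 pos [0.6264 0.0618 0.0776] jaw yaw -5.77 q6 9.1
shift [0.0106 0.     0.0008] rows 0.17061180632297815
turn -0.0065 or 3.1351 -3.1481 dq~ 0.3707606431575101
0.055475168279831864 [-0.17589426 -0.48925416 -4.41953956]
blob 1258 [365.5  89.6] mu [0.6536 0.1384] L,W mm 25.9 7.1 ends [0.6494 0.1262] [0.6577 0.1507] ang 71.3
blob 25 [377.9 209.1] mu [0.6559 0.0891] L,W mm 6.2 0.8 ends [0.6569 0.0861] [0.655 0.092] ang 108.0
blob 978 [347.6 272. ] mu [0.6407 0.0606] L,W mm 27.3 8.1 ends [0.6542 0.0594] [0.6271 0.0617] ang 175.1
blob 42 [181.4 297.5] mu [0.5633 0.0555] L,W mm 10.7 1.7 ends [0.5613 0.0505] [0.5652 0.0604] ang 68.5
blob 37 [332.4 379.6] mu [0.6286 0.0026] L,W mm 9.4 4.1 ends [ 0.628  -0.0021] [0.6291 0.0073] ang 83.0
blob 20 [322.9 376.5] mu [0.6241 0.0049] L,W mm 4.9 2.5 ends [0.6263 0.0039] [0.6219 0.006 ] ang 154.3
```

View pics/w9.png

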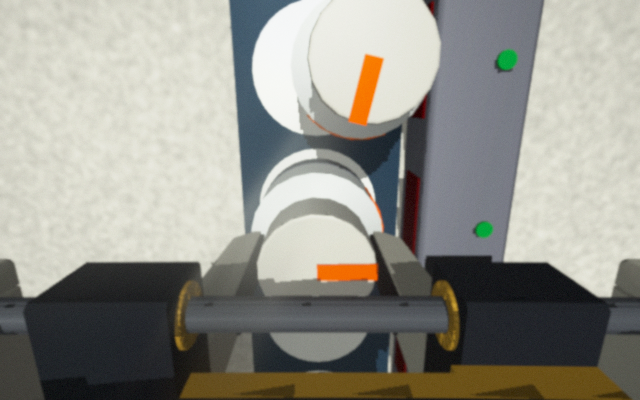

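Jar C's stripe (px 347,272) points at the reader at -4.9° and is centred at (0.627, 0.062). Jar A has been knocked toward the reader, as the task warned. Lowering C.

Emit:
{"api": "move_arm", "payload": {"moves": [[50,0.005,0,0.0006,-0.002],[50,0.009,0,0.0006,-0.002],[50,0.011,0,0.0006,-0.002],[50,0.011,0,0.0006,-0.002],[76,0.011,0,0.0006,-0.002],[76,0.011,0,0.0006,-0.002],[76,0.011,0,0.0006,-0.002],[76,-0.04,0,0.0006,-0.002],[76,-0.1,0,0.0006,-0.002],[76,-0.15,0,0.0006,-0.002]]}}

```text
t: 19.82
position: [0.6271, 0.0618, 0.23]
orientation: [[0.001, 0.096, 0.995], [0.0, 0.995, -0.096], [-1.0, 0.0, 0.001]]
wrist_force: [0.3, 0.0, 0.5]
width: 0.0706
```

Emit:
{"api": "move_arm", "payload": {"moves": [[80,-0.02,0,0,0],[80,-0.02,0,0,0],[80,-0.02,0,0,0]]}}

```text
t: 20.2
position: [0.6267, 0.0617, 0.2452]
orientation: [[-0.003, 0.096, 0.995], [-0.0, 0.995, -0.096], [-1.0, -0.0, -0.003]]
wrist_force: [-0.4, -0.4, 0.4]
width: 0.0745
```

```bash
python3 - <<'E'
from h import *
print(readout.state()['position'])
i=vision.get_image('wrist'); cv2.imwrite('pics/w10.png',i); c=cam('wrist'); stripes(c,i)
plan([.634,.1538,.2],-90)
E
```

```text
[0.62665918 0.06172492 0.24516815]
blob 261 [340.1  97.2] mu [0.6551 0.1383] L,W mm 27.7 7.3 ends [0.6507 0.1252] [0.6596 0.1513] ang 71.1
blob 213 [332.4 183.3] mu [0.6416 0.0597] L,W mm 27.3 7.4 ends [0.6552 0.0582] [0.6281 0.0612] ang 173.7
blob 139 [328.6 340.1] mu [ 0.6225 -0.1161] L,W mm 24.9 7.7 ends [ 0.6321 -0.1081] [ 0.613  -0.1241] ang -140.1
t 20.25 pos [0.6266 0.0617 0.2451] jaw yaw -5.52 q6 8.8
shift [ 0.045   0.0924 -0.0014] rows 1.6442244546466616
turn 1.4745 or 4.6161 -1.6671 dq~ -84.48137681148714
```

View pics/w10.png

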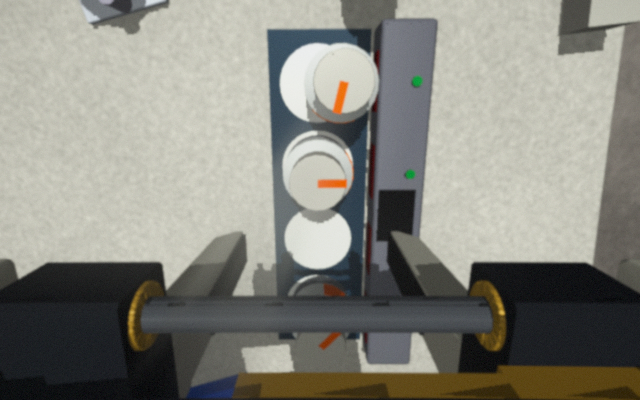

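```bash
python3 - <<'E'
from h import *
plan([.6596,.1513,.067],-40)
E
```

```text
t 20.25 pos [0.6266 0.0617 0.2451] jaw yaw -5.52 q6 8.8
shift [0.178  0.0924 0.0248] rows 3.232639942068573
turn 0.6018 or 3.7434 -2.5398 dq~ -34.48137681148714
```

Emit:
{"api": "move_arm", "payload": {"moves": [[80,0.02,0.05,0.012,0.18],[80,0.04,0.092,0.025,0.36],[80,0.06,0.092,0.025,0.54],[80,0.08,0.092,0.025,0.602],[80,0.12,0.092,0.025,0.602],[80,0.15,0.092,0.025,0.602],[80,0.17,0.092,0.025,0.602],[80,0.177,0.092,0.025,0.602],[80,0.177,0.092,0.025,0.602]]}}

```text
t: 21.38
position: [0.6609, 0.1509, 0.0706]
orientation: [[-0.0, 0.643, 0.766], [-0.0, 0.766, -0.643], [-1.0, -0.0, -0.0]]
wrist_force: [1.0, -0.1, 0.7]
width: 0.0744
```

```bash
python3 - <<'E'
from h import *
plan([.6596,.1513,.067],-40)
i=vision.get_image('wrist'); cv2.imwrite('pics/w11.png',i); c=cam('wrist'); stripes(c,i)
print(readout.state()['wrist_force'])
E
```

```text
t 21.38 pos [0.6609 0.1509 0.0706] jaw yaw -40.01 q6 50.7
shift [ 0.0036 -0.0005 -0.0012] rows 0.06216609365267498
turn -0.0002 or 3.1414 -3.1418 dq~ 0.013430149000811298
blob 491 [320.1 282.3] mu [0.6571 0.1436] L,W mm 16.0 7.7 ends [0.655  0.1359] [0.6592 0.1514] ang 74.8
[-0.05968455 -0.48064068  0.8591426 ]
```

View pics/w11.png

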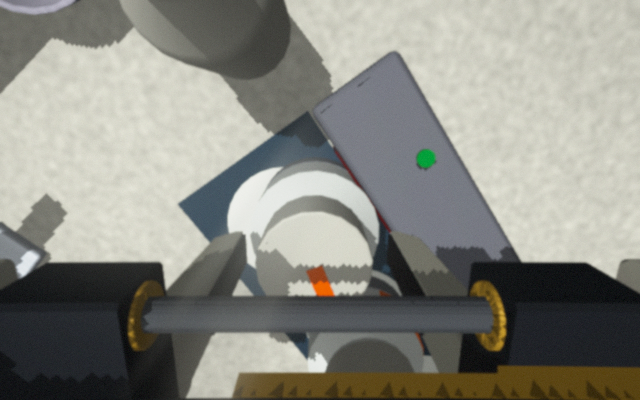

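Emit:
{"api": "move_arm", "payload": {"moves": [[50,0,0,0,0],[50,0,0,0,0],[50,0,0,0,0],[50,0,0,0,0]], "squeeze": 35}}

```text
t: 21.92
position: [0.6601, 0.1516, 0.0713]
orientation: [[-0.001, 0.643, 0.766], [0.001, 0.766, -0.643], [-1.0, -0.0, -0.002]]
wrist_force: [-10.6, 3.8, 7.8]
width: 0.0553
```

```bash
python3 - <<'E'
from h import *
plan([.53,.12,.067],-40)
plan([.50,-.03,.067],63.5)
plan([.6182,-.0328,.067],63.5)
s=readout.state();print(s['width'],s['wrist_force'])
E
```

```text
t 21.93 pos [0.6601 0.1516 0.0713] jaw yaw -39.99 q6 50.7
shift [ 0.0045 -0.1079 -0.0794] rows 2.1435811609291338
turn 0.0002 or 3.1418 -3.1414 dq~ -0.011520445735442308
t 21.93 pos [0.6601 0.1516 0.0713] jaw yaw -39.99 q6 50.7
shift [ 0.0044 -0.2421 -0.0059] rows 3.874719046687651
turn 1.3354 or 4.477 -1.8062 dq~ -76.51152044573544
t 21.93 pos [0.6601 0.1516 0.0713] jaw yaw -39.99 q6 50.7
shift [ 0.0042 -0.1682  0.0864] rows 3.026996525904236
turn 1.3354 or 4.477 -1.8062 dq~ -76.51152044573544
0.05528327411346966 [-10.63562618   3.79593005   7.83173533]
```

Emit:
{"api": "move_arm", "payload": {"moves": [[50,-0.012,0,0,0],[50,-0.012,-0.02,-0.02,0],[50,-0.012,-0.055,-0.055,0],[50,-0.012,-0.093,-0.092,0],[50,-0.012,-0.12,-0.078,-0.15],[50,-0.012,-0.15,-0.06,-0.32],[50,-0.012,-0.18,-0.041,-0.49],[50,-0.012,-0.21,-0.024,-0.66],[50,-0.012,-0.242,-0.006,-0.83],[50,-0.012,-0.242,-0.006,-1.0]]}}

```text
t: 23.18
position: [0.5004, -0.0326, 0.0831]
orientation: [[0.001, -0.3, 0.954], [-0.001, 0.954, 0.3], [-1.0, -0.001, 0.0]]
wrist_force: [-0.1, 0.7, -3.2]
width: 0.0556
```

```bash
python3 - <<'E'
from h import *
plan([.6182,-.0328,.071],63.5)
s=readout.state();print(s['width'],s['wrist_force'])
i=vision.get_image('wrist'); cv2.imwrite('pics/w12.png',i); c=cam('wrist'); stripes(c,i,.104)
E
```

```text
t 23.18 pos [ 0.5004 -0.0326  0.0831] jaw yaw 17.46 q6 -24.1
shift [ 0.0121 -0.0356  0.1123] rows 1.8953460641520994
turn -0.8035 or 2.338 -3.9451 dq~ 46.03997952922376
0.055580851272898545 [-0.05640777  0.67187498 -3.2282106 ]
blob 503 [322.9 282. ] mu [ 0.5063 -0.0384] L,W mm 16.4 7.7 ends [ 0.5118 -0.0444] [ 0.5008 -0.0323] ang 132.3
blob 46 [181.  299.2] mu [ 0.4443 -0.068 ] L,W mm 11.7 1.9 ends [ 0.4443 -0.0738] [ 0.4443 -0.0621] ang 90.1
```

View pics/w12.png

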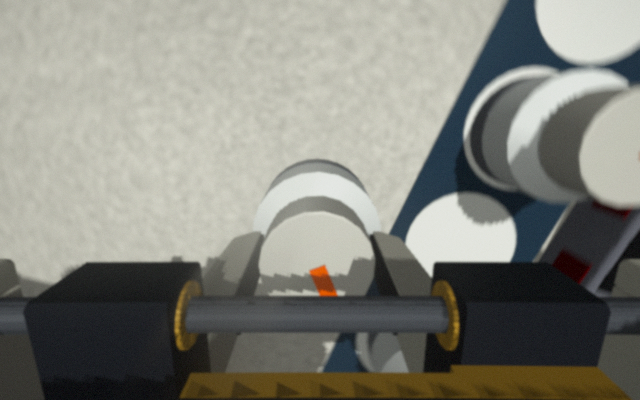

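Emit:
{"api": "move_arm", "payload": {"moves": [[50,0,-0.005,0.015,-0.17],[50,0,-0.012,0.037,-0.34],[50,0,-0.019,0.06,-0.51],[50,0,-0.026,0.083,-0.68],[50,0,-0.033,0.105,-0.8],[50,0,-0.036,0.1123,-0.8],[50,0,-0.036,0.1123,-0.8],[50,0,-0.036,0.1123,-0.8]]}}

```text
t: 24.22
position: [0.618, -0.0315, 0.0825]
orientation: [[-0.0, -0.891, 0.454], [-0.0, 0.454, 0.891], [-1.0, 0.0, -0.0]]
wrist_force: [0.5, 0.0, -3.5]
width: 0.0554
```

```bash
python3 - <<'E'
from h import *
plan([.6182,-.0328,.071],63.5)
s=readout.state();print(s['width'],s['wrist_force'])
i=vision.get_image('wrist'); cv2.imwrite('pics/w13.png',i); c=cam('wrist'); stripes(c,i,.104)
E
```

```text
t 24.23 pos [ 0.618  -0.0315  0.0825] jaw yaw 63.0 q6 -68.3
shift [ 0.0115 -0.0008 -0.001 ] rows 0.18586901223023067
turn -0.0087 or 3.1329 -3.1503 dq~ 0.49886139527771434
0.05538409685038732 [ 4.92353905e-01  1.23173298e-03 -3.53129825e+00]
blob 946 [506.5 216.2] mu [0.6348 0.0556] L,W mm 26.7 7.4 ends [0.6481 0.0545] [0.6215 0.0567] ang 175.1
blob 477 [322.6 280.9] mu [ 0.6264 -0.032 ] L,W mm 15.3 7.8 ends [ 0.6341 -0.0322] [ 0.6188 -0.0318] ang 178.4
```

View pics/w13.png

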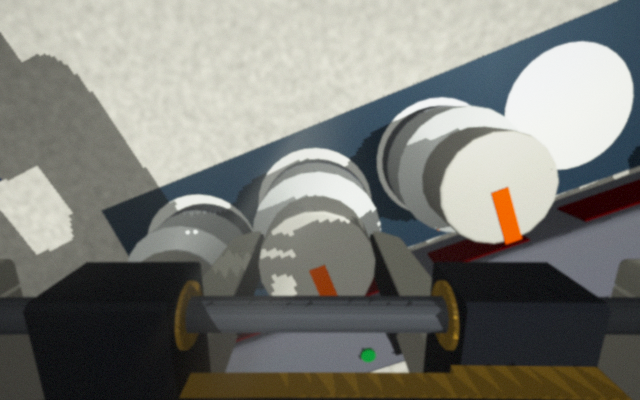

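Emit:
{"api": "move_arm", "payload": {"moves": [[50,0.005,-0.0008,-0.001,-0.009],[50,0.009,-0.0008,-0.001,-0.009],[50,0.0118,-0.0008,-0.001,-0.009],[50,0.0118,-0.0008,-0.001,-0.009],[75,0.0118,-0.0008,-0.001,-0.009],[75,0.0118,-0.0008,-0.001,-0.009],[75,0.0118,-0.0008,-0.001,-0.009],[75,-0.04,-0.0008,-0.001,-0.009],[75,-0.1,-0.0008,-0.001,-0.009],[75,-0.15,-0.0008,-0.001,-0.009]]}}

```text
t: 25.52
position: [0.6188, -0.0328, 0.2349]
orientation: [[0.001, -0.896, 0.444], [-0.0, 0.444, 0.896], [-1.0, -0.001, 0.0]]
wrist_force: [-0.1, -0.7, 0.3]
width: 0.0696
```

```bash
python3 - <<'E'
from h import *
plan([.54,.0,.3],-90)
E
```

```text
t 25.52 pos [ 0.6188 -0.0328  0.2349] jaw yaw 63.64 q6 -69.0
shift [-0.0652  0.0851 -0.0056] rows 1.7168585144035504
turn -0.4601 or 2.6815 -3.6017 dq~ 26.363673307497493
```

```bash
python3 - <<'E'
from h import *
plan([.653,-.169,.26],42)
E
```

```text
t 25.52 pos [ 0.6188 -0.0328  0.2349] jaw yaw 63.64 q6 -69.0
shift [-0.025  -0.0912 -0.1068] rows 2.2829524330626163
turn 0.3776 or 3.5192 -2.764 dq~ -21.636326692502507
```

Emit:
{"api": "move_arm", "payload": {"moves": [[80,-0.025,-0.045,-0.053,0.18],[80,-0.025,-0.091,-0.107,0.36],[80,-0.025,-0.091,-0.107,0.378],[80,-0.025,-0.091,-0.107,0.378],[80,-0.025,-0.091,-0.107,0.378],[80,-0.025,-0.091,-0.107,0.378]]}}

```text
t: 26.28
position: [0.6528, -0.1678, 0.2577]
orientation: [[0.0, -0.67, 0.742], [0.0, 0.742, 0.67], [-1.0, -0.0, 0.0]]
wrist_force: [0.3, -0.3, -0.5]
width: 0.0746
```

```bash
python3 - <<'E'
from h import *
i=vision.get_image('wrist'); cv2.imwrite('pics/w14.png',i); c=cam('wrist'); stripes(c,i)
plan([.613,-.1245,.069],42)
E
```

```text
blob 256 [399.3  60.4] mu [ 0.6348 -0.0349] L,W mm 27.0 7.3 ends [ 0.6483 -0.0361] [ 0.6214 -0.0338] ang 175.2
blob 197 [330.6 119. ] mu [ 0.6236 -0.1148] L,W mm 26.8 6.5 ends [ 0.6336 -0.1059] [ 0.6136 -0.1238] ang -138.2
blob 176 [312.8 379.9] mu [ 0.8122 -0.3505] L,W mm 34.6 22.3 ends [ 0.827  -0.3414] [ 0.7975 -0.3595] ang -148.4
blob 31 [267.8 377.3] mu [ 0.7703 -0.3831] L,W mm 11.3 8.1 ends [ 0.7716 -0.3886] [ 0.7689 -0.3776] ang 103.6
blob 27 [282.5 376.6] mu [ 0.7825 -0.3708] L,W mm 10.5 6.7 ends [ 0.7874 -0.3726] [ 0.7776 -0.3689] ang 159.5
blob 53 [335.4 377.2] mu [ 0.8294 -0.3297] L,W mm 18.6 9.9 ends [ 0.8387 -0.33  ] [ 0.8202 -0.3295] ang 178.5
blob 32 [349.8 376.3] mu [ 0.8412 -0.3173] L,W mm 12.7 6.4 ends [ 0.8475 -0.3175] [ 0.8348 -0.3172] ang 178.5
blob 186 [379.8 378.7] mu [ 0.8697 -0.2961] L,W mm 37.2 18.2 ends [ 0.8845 -0.2847] [ 0.8549 -0.3074] ang -142.6
blob 35 [404.8 377.8] mu [ 0.8905 -0.2754] L,W mm 15.7 7.2 ends [ 0.8977 -0.2785] [ 0.8833 -0.2724] ang 157.2
blob 23 [417. 376.] mu [ 0.8991 -0.2639] L,W mm 14.8 6.9 ends [ 0.9064 -0.2625] [ 0.8919 -0.2653] ang -169.2
t 26.32 pos [ 0.6528 -0.168   0.2577] jaw yaw 42.08 q6 -58.7
shift [ 0.1887  0.059  -0.0004] rows 3.1633037723699844
turn 0.0014 or 3.1429 -3.1402 dq~ -0.07748234672553167
```

View pics/w14.png

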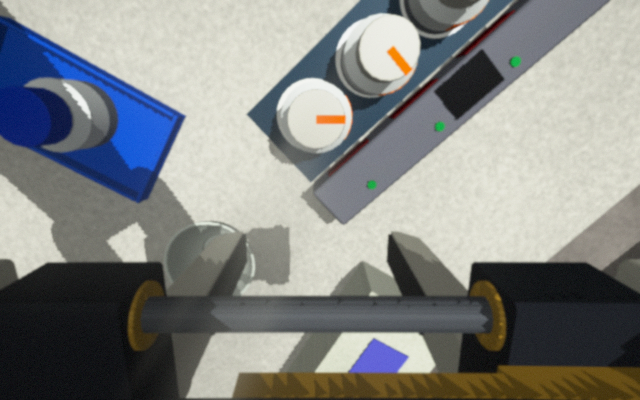

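Emit:
{"api": "move_arm", "payload": {"moves": [[80,0.02,0.03,0,0],[80,0.04,0.059,0,0],[80,0.08,0.059,0,0],[80,0.12,0.059,0,0],[80,0.16,0.059,0,0],[80,0.189,0.059,0,0],[50,0.189,0.059,0,0],[50,0.189,0.059,0,0],[50,0.189,0.059,0,0],[50,0.189,0.059,0,0]], "squeeze": 35}}

```text
t: 27.58
position: [0.6141, -0.1254, 0.0703]
orientation: [[0.002, -0.669, 0.743], [-0.001, 0.743, 0.669], [-1.0, -0.002, 0.001]]
wrist_force: [-2.1, 0.3, 7.3]
width: 0.0553
```

```bash
python3 - <<'E'
from h import *
plan([.6093,-.1274,.08],-5.2)
s=readout.state();print(s['width'],s['wrist_force'])
E
```

```text
t 27.57 pos [ 0.6141 -0.1254  0.0703] jaw yaw 41.98 q6 -55.9
shift [-0.0097  0.0017 -0.0049] rows 0.17574675654206423
turn 0.8235 or 3.9651 -2.3181 dq~ -47.183870000559246
0.055269982317522975 [-2.13059207  0.27843544  7.25659419]
```

Emit:
{"api": "move_arm", "payload": {"moves": [[50,-0.01,0,0,0],[50,-0.01,0.0017,-0.0049,0.17],[50,-0.01,0.0017,-0.0049,0.34],[50,-0.01,0.0017,-0.0049,0.51],[50,-0.01,0.0017,-0.0049,0.68],[50,-0.01,0.0017,-0.0049,0.8235],[50,-0.01,0.0017,-0.0049,0.8235],[50,-0.01,0.0017,-0.0049,0.8235]]}}

```text
t: 28.58
position: [0.6086, -0.1273, 0.0787]
orientation: [[0.0, 0.087, 0.996], [-0.0, 0.996, -0.087], [-1.0, -0.0, 0.0]]
wrist_force: [-0.7, -0.4, -4.0]
width: 0.0558
```

```bash
python3 - <<'E'
from h import *
plan([.6093,-.1274,.07],-5.4)
s=readout.state();print(s['width'],s['wrist_force'])
i=vision.get_image('wrist'); cv2.imwrite('pics/w15.png',i); c=cam('wrist'); stripes(c,i,.102,amin=100)
E
```

```text
t 28.57 pos [ 0.6086 -0.1273  0.0787] jaw yaw -5.02 q6 -9.1
shift [ 0.0087 -0.0001  0.0007] rows 0.13972001407059856
turn 0.0067 or 3.1483 -3.1349 dq~ -0.38397616031072346
0.05582751685303647 [-0.69266111 -0.36907725 -3.98367736]
blob 1356 [359.4  51.5] mu [ 0.6336 -0.0359] L,W mm 26.3 7.1 ends [ 0.6467 -0.0371] [ 0.6205 -0.0347] ang 174.8
blob 947 [347.3 264.5] mu [ 0.6231 -0.1261] L,W mm 27.2 8.1 ends [ 0.6367 -0.1273] [ 0.6095 -0.125 ] ang 175.3
blob 452 [285.2 378.5] mu [ 0.5876 -0.1866] L,W mm 36.0 7.5 ends [ 0.6056 -0.1873] [ 0.5696 -0.1858] ang 177.6
blob 558 [355.2 382.5] mu [ 0.6228 -0.1922] L,W mm 30.6 13.3 ends [ 0.6381 -0.1919] [ 0.6075 -0.1924] ang -179.0
```

View pics/w15.png

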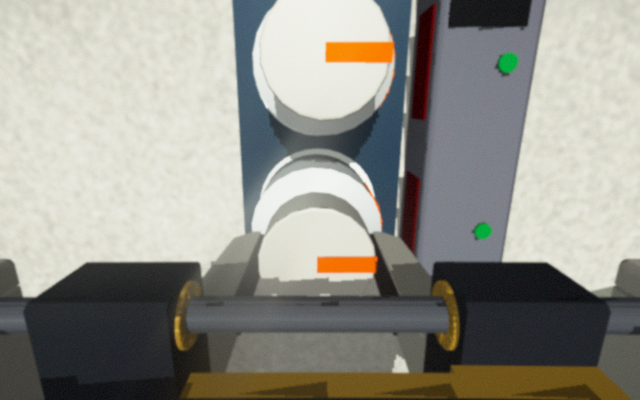

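Emit:
{"api": "move_arm", "payload": {"moves": [[50,0.005,-0.001,0,0.01],[50,0.008,-0.001,0,0.01],[50,0.0095,-0.001,0,0.01],[50,0.0095,-0.001,0,0.01],[76,0.0095,-0.001,0,0.01],[76,0.0095,-0.001,0,0.01],[76,0.0095,-0.001,0,0.01],[76,-0.04,-0.001,0,0.01],[76,-0.1,-0.001,0,0.01],[76,-0.16,-0.001,0,0.01]]}}

```text
t: 29.88
position: [0.6083, -0.1282, 0.2403]
orientation: [[-0.0, 0.101, 0.995], [0.0, 0.995, -0.101], [-1.0, 0.0, -0.0]]
wrist_force: [0.9, 0.1, 0.7]
width: 0.0707
```

```bash
python3 - <<'E'
from h import *
plan([.55,.0,.34],-90)
E
```

```text
t 29.88 pos [ 0.6083 -0.1282  0.2403] jaw yaw -5.77 q6 -8.5
shift [-0.0997  0.1217 -0.0709] rows 2.7611635107429473
turn 1.47 or 4.6116 -1.6716 dq~ -84.22699532960034
```

Overview for verification.

Emit:
{"api": "move_arm", "payload": {"moves": [[80,-0.05,0.05,-0.03,0.18],[80,-0.1,0.1,-0.07,0.36],[80,-0.1,0.122,-0.071,0.54],[80,-0.1,0.122,-0.071,0.72],[80,-0.1,0.122,-0.071,0.9],[80,-0.1,0.122,-0.071,1.08],[80,-0.1,0.122,-0.071,1.26],[80,-0.1,0.122,-0.071,1.44],[80,-0.1,0.122,-0.071,1.47],[80,-0.1,0.122,-0.071,1.47]]}}

```text
t: 31.12
position: [0.5502, 0.0003, 0.3385]
orientation: [[0.0, 1.0, 0.003], [-0.0, 0.003, -1.0], [-1.0, 0.0, 0.0]]
wrist_force: [0.2, 0.4, 0.3]
width: 0.0742
```

Emit:
{"api": "move_arm", "payload": {"moves": [[80,0,0,0,0],[80,0,0,0,0]]}}

```text
t: 31.38
position: [0.5501, 0.0003, 0.3384]
orientation: [[-0.0, 1.0, 0.001], [-0.0, 0.001, -1.0], [-1.0, -0.0, 0.0]]
wrist_force: [-0.7, 0.4, 0.4]
width: 0.0745
```

```bash
python3 - <<'E'
from h import *
i=vision.get_image('wrist'); cv2.imwrite('pics/w16.png',i); c=cam('wrist'); stripes(c,i)
G=ray(c,[b[1] for b in blobs(i,(45,60,30),(90,255,255),20) if b[1][1]<100],.05)[:,:2]; print(G)
if len(G)>1:
    d=G[np.argmax(G[:,1])]-G[np.argmin(G[:,1])]; yw=np.arctan2(d[1],d[0])-np.pi/2; print(np.degrees(yw)); print('bays',G-.1003*np.array([np.cos(yw),np.sin(yw)]))
E
```

```text
blob 805 [26.2 14.9] mu [0.7141 0.3144] L,W mm 28.5 27.6 ends [0.7116 0.3004] [0.7165 0.3285] ang 80.1
blob 143 [265.4  87.1] mu [0.6417 0.0598] L,W mm 26.5 6.7 ends [0.6549 0.0588] [0.6284 0.0608] ang 175.7
blob 146 [347.3  93.4] mu [ 0.6349 -0.0351] L,W mm 26.5 7.1 ends [ 0.6481 -0.0363] [ 0.6217 -0.0338] ang 174.4
blob 151 [426.8 104.6] mu [ 0.6222 -0.1281] L,W mm 27.2 7.3 ends [ 0.6358 -0.1295] [ 0.6087 -0.1268] ang 174.4
[[ 0.73607353  0.1472408 ]
 [ 0.72708716  0.05245881]
 [ 0.71794664 -0.04254991]
 [ 0.70893229 -0.13730771]]
-5.448588949548525
bays [[ 0.6362267   0.15676454]
 [ 0.62724033  0.06198255]
 [ 0.61809981 -0.03302617]
 [ 0.60908547 -0.12778397]]
```

View pics/w16.png

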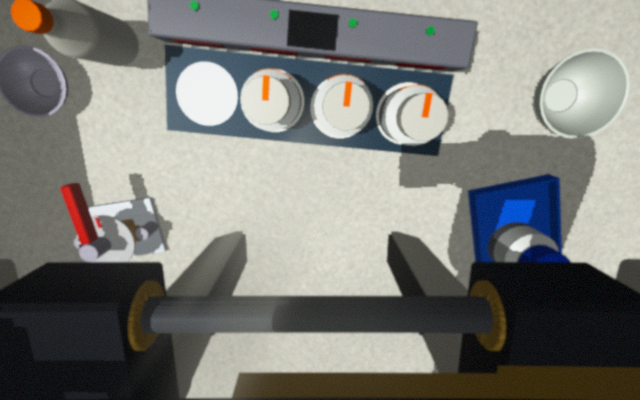

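```bash
python3 - <<'E'
from h import *
plan([.501,.3112,.064],-81.1)
E
```

```text
t 31.43 pos [5.501e-01 3.000e-04 3.385e-01] jaw yaw -89.95 q6 87.3
shift [ 0.2745 -0.0489 -0.311 ] rows 6.682836815518214
turn -0.1545 or 2.9871 -3.2961 dq~ 8.849804601192005
```

Emit:
{"api": "move_arm", "payload": {"moves": [[55,0.05,-0.01,-0.05,-0.05],[55,0.1,-0.02,-0.11,-0.1],[55,0.1,-0.03,-0.17,-0.155],[55,0.12,-0.04,-0.23,-0.155],[55,0.12,-0.048,-0.28,-0.155],[55,0.13,-0.049,-0.311,-0.155],[55,0.15,-0.049,-0.311,-0.155],[55,0.17,-0.049,-0.311,-0.155],[55,0.17,-0.049,-0.311,-0.155]]}}

```text
t: 32.55
position: [0.5008, 0.31, 0.1665]
orientation: [[-0.002, 0.988, 0.153], [-0.002, 0.153, -0.988], [-1.0, -0.003, 0.001]]
wrist_force: [0.6, -0.5, 1.4]
width: 0.0515
```

```bash
python3 - <<'E'
from h import *
plan([.501,.3112,.064],-81.1)
i=vision.get_image('wrist'); cv2.imwrite('pics/w17.png',i)
E
```

```text
t 32.55 pos [0.5008 0.31   0.1665] jaw yaw -81.17 q6 110.5
shift [ 0.1025  0.0007 -0.0013] rows 1.6405119065299032
turn -0.0013 or 3.1403 -3.1429 dq~ 0.07451519715766608
```

View pics/w17.png

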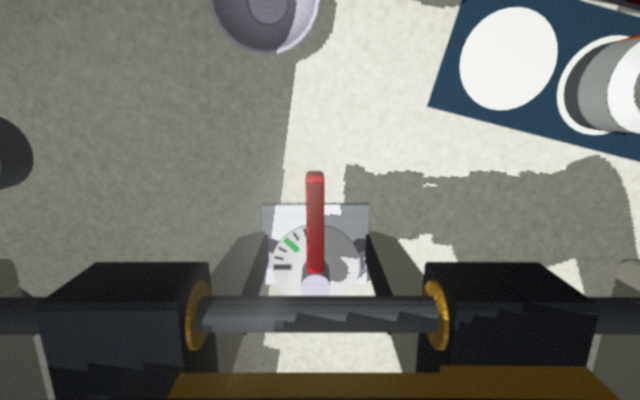

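Emit:
{"api": "move_arm", "payload": {"moves": [[55,0.04,0,-0.001,0],[55,0.08,0,-0.001,0],[55,0.1,0,-0.001,0],[55,0.1025,0,-0.001,0],[8,0.1025,0,-0.001,0],[8,0.1025,0,-0.001,0],[8,0.1025,0,-0.001,0],[8,0.1025,0,-0.001,0],[8,0.1025,0,-0.001,0],[8,0.1025,0,-0.001,0]], "squeeze": 15}}

```text
t: 33.85
position: [0.5012, 0.3122, 0.0664]
orientation: [[0.001, 0.988, 0.154], [0.0, 0.154, -0.988], [-1.0, 0.001, 0.0]]
wrist_force: [0.4, -1.2, 3.8]
width: 0.0141
```

```bash
python3 - <<'E'
from h import *
s=readout.state(); p=s['position'][:2]; C=np.array([.4332,.3006]); d=p-C; print(p,s['width'],s['wrist_force'],np.hypot(*d),np.degrees(np.arctan2(d[1],d[0])))
plan([0,0,0],0)
r=.069
for th in [5,10,15,20,25,30,35,40,45]:
    a=np.radians(th); print([8,0,float(round(r*(np.cos(a)-1),4)),float(round(-r*np.sin(a),4)),float(round(-a,3))],end=', ')
E
```

```text
[0.50122701 0.31224461] 0.014055201668822726 [ 0.40892871 -1.23653657  3.76246414] 0.06901645329117581 9.713532618549367
t 33.85 pos [0.5012 0.3122 0.0664] jaw yaw -81.12 q6 110.6
shift [ 0.0661 -0.5435  0.2311] rows 9.507971117144866
turn -1.4158 or 1.7258 -4.5574 dq~ 81.11713277015514
[8, 0, -0.0003, -0.006, -0.087], [8, 0, -0.001, -0.012, -0.175], [8, 0, -0.0024, -0.0179, -0.262], [8, 0, -0.0042, -0.0236, -0.349], [8, 0, -0.0065, -0.0292, -0.436], [8, 0, -0.0092, -0.0345, -0.524], [8, 0, -0.0125, -0.0396, -0.611], [8, 0, -0.0161, -0.0444, -0.698], [8, 0, -0.0202, -0.0488, -0.785],
```

Emit:
{"api": "move_arm", "payload": {"moves": [[8,0,-0.0003,-0.006,-0.087],[8,0,-0.001,-0.012,-0.175],[8,0,-0.0024,-0.0179,-0.262],[8,0,-0.0042,-0.0236,-0.349],[8,0,-0.0065,-0.0292,-0.436],[8,0,-0.0092,-0.0345,-0.524],[8,0,-0.0125,-0.0396,-0.611],[8,0,-0.0161,-0.0444,-0.698],[8,0,-0.0202,-0.0488,-0.785],[8,0,-0.0202,-0.0488,-0.785]]}}

```text
t: 35.1
position: [0.473, 0.3573, 0.0662]
orientation: [[-0.001, 0.588, 0.809], [-0.001, 0.809, -0.588], [-1.0, -0.001, -0.0]]
wrist_force: [-4.0, -3.6, 6.1]
width: 0.0139
```

Emit:
{"api": "move_arm", "payload": {"moves": [[8,0,0,0,0],[8,0,0,0,0],[8,0,0,0,0]]}}

```text
t: 35.48
position: [0.4732, 0.3572, 0.0663]
orientation: [[-0.001, 0.59, 0.808], [-0.0, 0.808, -0.59], [-1.0, -0.001, -0.0]]
wrist_force: [-4.5, -4.4, 7.0]
width: 0.0136
```

```bash
python3 - <<'E'
from h import *
s=readout.state(); p=s['position'][:2]; C=np.array([.4332,.3006]); d=p-C; print(p,s['width'],s['wrist_force'],np.hypot(*d),np.degrees(np.arctan2(d[1],d[0])))
plan([0,0,0],0)
E
```

```text
[0.47320805 0.35723288] 0.013630704564452813 [-4.52160994 -4.3771033   7.01945858] 0.06933921776750968 54.76087323310216
t 35.48 pos [0.4732 0.3572 0.0663] jaw yaw -36.14 q6 70.7
shift [ 0.0668 -0.5675 -0.1715] rows 9.54568901764917
turn -0.6308 or 2.5108 -3.7723 dq~ 36.13944363065576
```

Emit:
{"api": "move_arm", "payload": {"moves": [[50,0,0,0,0],[50,0,0,0,0],[50,0,0,0,0],[50,-0.06,0,0,0],[50,-0.12,-0.02,0.03,0],[50,-0.18,-0.06,0.05,0],[50,-0.22,-0.11,0.05,0],[50,-0.22,-0.11,0.05,0],[50,-0.22,-0.11,0.05,0],[50,-0.22,-0.11,0.05,0]]}}

```text
t: 36.72
position: [0.4491, 0.2396, 0.2841]
orientation: [[-0.002, 0.59, 0.808], [-0.001, 0.808, -0.59], [-1.0, -0.002, -0.001]]
wrist_force: [0.2, -0.2, -0.3]
width: 0.0463
```

```bash
python3 - <<'E'
from h import *
c=cam('wrist'); i=vision.get_image('wrist'); cv2.imwrite('pics/w18.png',i)
for a in blobs(i,(0,130,70),(6,255,255),200):
    ys,xs=np.nonzero(a[3]); P=ray(c,np.c_[xs,ys],.09)[:,:2]; mu=P.mean(0); w,v=np.linalg.eigh(np.cov((P-mu).T)); d=v[:,1]; d*=np.sign(d[1])
    q=(P-mu)@d; print(a[1],mu,np.degrees(np.arctan2(d[1],d[0])),q.min(),q.max(), 'axis', mu+d*(q.min()-.012), mu+d*(q.max()-.092))
for nm,lo,hi,zz in(('red',(0,130,70),(6,255,255),.053),('green',(40,60,30),(90,255,255),.053)):
    for a,ce,bb,m in blobs(i,lo,hi,6): print(nm,a,ce.round(1),ray(c,ce,zz).round(4))
crop(i,230,20,200,180,4,'w18c.png')
E
```

```text
[51.20564872 76.53221536] [0.29433213 0.47365764] 11.784116963254421 -0.0412079505646607 0.041488044637914764 axis [0.24224558 0.46279126] [0.24488476 0.46334185]
[267.91413703  81.26105811] [0.46515759 0.34461295] 54.7209942114612 -0.04151240072038679 0.036526962333420725 axis [0.43425105 0.30092814] [0.43311866 0.29932757]
red 1133 [51.2 76.5] [[0.2742 0.4917 0.053 ]]
red 1153 [267.9  81.3] [[0.4626 0.3496 0.053 ]]
red 70 [62.8 95.3] [[0.2694 0.471  0.053 ]]
red 46 [291.5 114.8] [[0.4618 0.3056 0.053 ]]
green 101 [576.6  82.8] [[0.7345 0.1475 0.053 ]]
green 90 [604.3 156.4] [[0.7256 0.0535 0.053 ]]
green 80 [629.7 222.8] [[ 0.7167 -0.0407  0.053 ]]
```

View pics/w18.png

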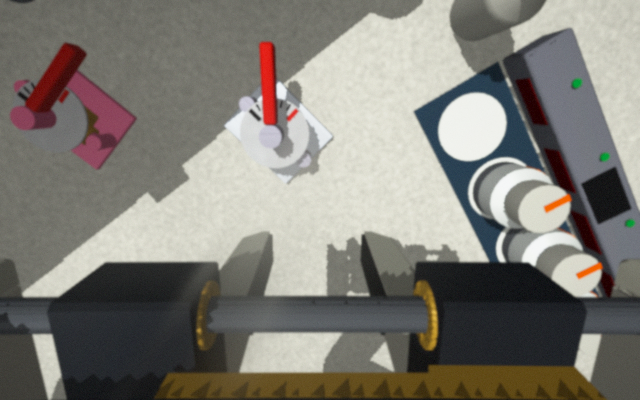

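View pics/w18c.png

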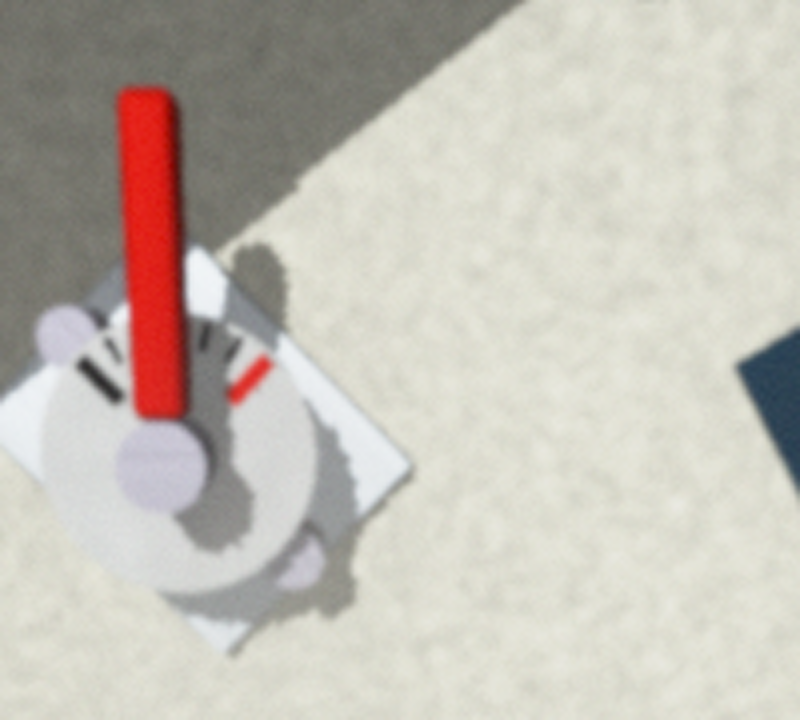

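```bash
python3 - <<'E'
from h import *
for n in('scene','side'): 
    i=vision.get_image(n); crop(i,150,130,300,170,2.6,n+'F.png')
E
```

```text
(no output)
```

View pics/sceneF.png

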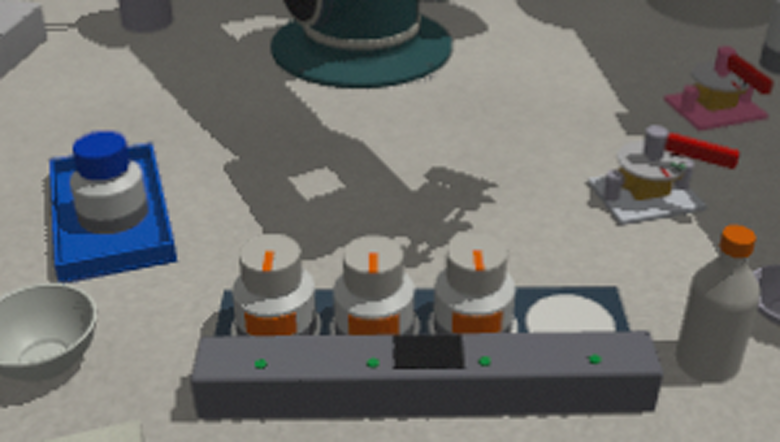

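View pics/sideF.png

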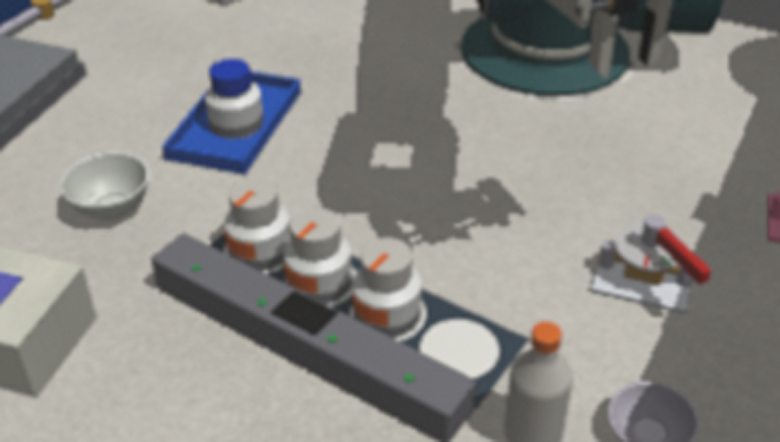

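Both views show three upright jars in bays 0–2 with labels facing the reader, the blue-cap jar upright in the tray, and the bowls and bottle in place. Handing in.

```bash
python3 -c "
from rig import ctrl; print(ctrl.job_done())"
```

```text
the job is handed in; nothing more can be done
None
```

The batch is changed and the job handed in; no verdict was reported back.

- **Valve shut first:** I turned the handle to its stop. It measured 8.9° in world axes, with the red mark about 8.6°.
- **Finished jar:** one was present. I stood it upright near the middle of the blue tray.
- **New jars:** three were present, and they now stand in bays 0, 1 and 2. One had been knocked toward the reader from bay 3 partway through, so I re-measured it and put it in bay 1.
- **Valve opened last:** I opened it to about 45–46° (handle measured 54.7°), let go and backed the arm away. It was done at about 37 s.

**Last checks:**
- Jar centres were within about 1 mm of the bay centres in bays 0 and 2, and about 3 mm off in bay 1.
- Labels were within about 1° of the reader direction (-5.4°). For bay 2, two views disagreed, giving -4.3° and -6.3°.
- The valve reading is about 1° over the green mark, within my measuring error, so I left it.
- The final scene and side pictures show all jars upright. The bowls and wash bottle look unmoved by eye; I did not measure them.
- I saw no sign of the grip slackening.

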